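Tighten the carousel's hub nut with an adjustable wrench

TASK

The carousel's hub nut has worked loose. Set the adjustable wrench flat on the deck with its open jaws around the nut, then roll the worm until the jaws just fit the nut, and only then swing the handle clockwise (seen from above) to turn the nut gently until it is fully home against its stop. Leave the wrench lying flat on the deck, still snug on the nut, let go of it, and leave the other kitchen things where they are.

Things in the scene. Friction and masses are not known exactly. Their poses are not given: they have to be found in the camera images.
- handle (a point): Adjustable steel wrench, 200 mm long, 0.47 kg, lying flat, worm up: point at mid-handle, 12 mm above its underside, where to carry it. Axes of the wrench: x along the handle towards the jaws, z up, y towards the moving jaw. Handle 24 mm wide, 18 mm thick (3 to 21 mm above the underside), from 71 mm behind this point to 35 mm ahead, where the head begins (44 mm long, 82 mm wide, 24 mm thick)
- mouth (a point): Same wrench and axes: where the nut's centre is when the jaws fit it, 105 mm ahead of handle, 12 mm above the underside. The fixed jaw's flat inner face lies at y = -20 mm from here, the throat (back of the mouth) at x = -26 mm; both jaws reach to x = +24 mm and are 24 mm high; the mouth is open in front, above and below
- jaw_face (a point): Middle of the moving jaw's flat inner face; in the axes of mouth it lies at x = 0 and y = 20 mm when the jaws just fit the nut, 24.5 to 30.5 mm at the start (the mouth is then 4.5 to 10.5 mm wider than the nut), 36 mm fully open. Only the worm moves it, but over about 28 N pushes it back: a handle forced hard against the nut's stop spreads the jaws
- worm_axis (a point): Centre of the worm: knurled steel roller, radius 18 mm, 28 mm long, axis along the wrench's y, 48 mm behind mouth; its top is 38 mm above the underside, 14 mm proud of the head. A fingertip pressed on top (6 to 15 N) and drawn along the wrench's +x closes the jaws 0.14 mm per mm of stroke, drawn back opens them. Takes 4 N to roll; the finger slips once the jaws grip the nut
- nut_centre (a point): Middle of the hex nut on the carousel's hub: 40 mm across flats, 46 mm across corners, 24 mm high, on a flat round wooden deck (350 mm across, top 40 mm above the table, 12 mm below this point; it does not turn). Two flats face this point's +y and -y, the others every 60 degrees; the point turns with the nut. A stud 20 mm thick stands 10 mm above the nut. The wrench is to lie on the deck
- hexnut (a joint): Angle of the hub nut in rad, growing clockwise seen from above; 0 to 0.25 at the start, hard stop (fully home) at 1.0; it resists with about 0.25 N m before the stop
- rolling_pin: marble rolling pin 350 mm long, 54 mm thick, on its wooden cradle, lying across the far side; origin under its middle
- brush: silicone brush 190 mm long lying flat at the right; origin under its middle
- plate: ceramic plate 200 mm across at the far right; origin under its middle
- scraper: stainless dough scraper 100 x 130 mm with a wooden grip along one edge, beyond the wrench; origin under the blade's middle
- mug: white mug 80 mm across, 95 mm tall, at the left; origin under its middle
- jar: glass jar with a steel lid, 72 mm across, 110 mm tall, at the left; origin under its middle
- bowl: steel bowl 130 mm across, 60 mm tall, at the far left; origin under its middle
- wrench: The same wrench as a whole: origin on its underside, 12 mm below mouth, same axes
Things that resemble listed ones, but are neither listed nor needed, are in the scene too. What is shaped like the wrench but orange is not meant.

How it is judged:
By the outcome, as a careful person would: the job done as asked, in the order asked, and still so for the second after the job is handed in, with the robot touching nothing.
It also fails if it takes over 67 s, if anything falls off the work surface, if the arm or the gripper's body presses on something with over 40 N, if the wrist force passes 120 N, or if a joint passes its speed limit or range.

ROBOT

A 7-joint arm with a two-finger parallel gripper is mounted at the origin on the work surface. World frame = base frame: x ahead of the robot, y to its left, z up, the work surface at z = 0. Lengths are in m, angles in rad, forces in N, time in s.
With the tool pointing down it reaches from about 0.425 to 0.925 m from the base axis. Payload 6.8 kg.
Tool frame: the origin (TCP) lies on the front face of the gripper's body, between the roots of the fingers; the fingertips stand 73 mm ahead of it and the grasp point (between the pads) lies 54 mm ahead of it; z points along the fingers, x is the direction in which the jaws open and shut, and the axes are right-handed (so a half turn about z gives the same grasp; the last joint's range is limited). The gripper opens to 85 mm and grips with 20 to 120 N. Pads are 22 mm wide; open, the fingers measure 114 mm over their backs; the gripper's body (76 mm by 85 mm) begins 54 mm behind the grasp point. The pads swing forward as they close: fully open they stand 13 mm farther back than shut.
Start: joints at [-1.315, 0.477, 0.022, 1.555, -0.011, 1.109, -0.083], TCP at [0.24, 0.631, 0.304] pointing down, gripper open.
Joint ranges: [-2.96, 2.96], [-0.34, 2.1], [-1.41, 1.46], [0.24, 2.44], [-1.37, 4.51], [0.17, 1.92], [-2.96, 2.96]. Speed limits (rad/s): [2.39, 2.39, 3.14, 3.14, 3.14, 3.14, 3.14].

INTERFACE

Orientations are given as a unit quaternion [w, x, y, z].
In Python, from station import get_obs, read_camera, hand_in gives the robot as it stands. The module is installed in compiled form; this text tells all that it offers.
- The arm moves only by the shell command python3 -m creep 'ROWS' [FORCE]. ROWS is JSON, a list that holds one entry, the list of rows, each a list of 7 numbers: the turn, a rotation vector about the tool's x, y, z in rad, then the shift along the tool's x, y, z in m, then the finger opening in m, from 0 to 0.0854. A call has 1 to 20 rows; each row shifts and turns the pose as measured when the row begins, along the tool's axes as they then stand; what a row does not reach is not made up. A row lasts 1/12 s, in which the tool goes at most 41.7 mm and 7.16 degrees, less where a joint would pass 70% of its speed; a pose out of reach is approached as far as the arm can. A call is refused whole if a number of a shift passes 0.0417 or a number of a turn 0.125, either way. A call with a gripper value outside its range is refused whole. The fingers move at their own pace and stop on an object; FORCE is the grip in N (left out, the last holds). Time passes only in rows, so rows that do not move let the fingers close. It gives the time, the measured TCP pose, the force and the opening at its end, in the units of the state.
- get_obs(): the state, without advancing time (a new reading comes with each control period).
- read_camera(name): name is "side" or "top" or "wrist"; returns a dict with "color" (400x640x3 uint8, red, green, blue), "range_z" (400x640 float32, m along the optical axis (not along the pixel's ray), 0 where there is no reading), "fovy" (degrees; the focal length in pixels is half the picture's height over the tangent of half this angle, whatever the lens; pixels are square), "cx", "cy" (the principal point, pixels), "rvec" (rotation vector, rad) and "tvec" (3), from world to camera coordinates, as OpenCV has them. Camera axes: x right, y down, z forward; pixel columns grow to the right and rows downward; lengths in m; the calibration is good to about 2 mm. A picture is of the moment at which its call begins.
- hand_in(): hands the job in, once; it reports no verdict.
The state is a dict: "t": time; "q": joint angles; "joint_vel": joint speeds; "joint_torque": joint torques, N m; "eef_pos": TCP position; "tool_rot": TCP orientation; "contact_force": force on the tool from outside, world axes, zero at the start; "torque": the same for the moment, N m; "gripper_width": opening from 0.0 (shut) to 1.0 (fully open).
Only numpy, scipy, OpenCV 4.12 (cv2) and the standard library are available. Lean on these libraries where they do the work, as an engineer would, in place of code of your own. Each camera call takes 0.05 s, during which the arm holds its last target.

## Working session

There is one attempt and no reset: what is moved stays moved. The work goes in short steps, Python scripts to look and compute and a shell command to move; the robot and the scene stay as the last step left them, time stands still between calls to the robot, and variables do not carry over. Pictures are saved under pics/ and viewed, and the job is handed in when it is done.

```bash
mkdir -p pics; ls
cat > h.py <<'E'
import numpy as np, cv2
from station import get_obs, read_camera
from scipy.spatial.transform import Rotation as R
def cam(n):
    c=read_camera(n); h=c['color'].shape[0]
    f=h/2/np.tan(np.radians(c['fovy'])/2)
    c['K']=np.array([[f,0,c['cx']],[0,f,c['cy']],[0,0,1.]])
    c['Rm']=cv2.Rodrigues(np.array(c['rvec'],float))[0]; c['t']=np.array(c['tvec'],float).ravel()
    return c
def ray(c,u,v,z):
    d=c['Rm'].T@np.linalg.inv(c['K'])@np.array([u,v,1.]); o=-c['Rm'].T@c['t']
    return o+d*(z-o[2])/d[2]
def proj(c,p):
    q=c['K']@(c['Rm']@np.asarray(p,float)+c['t']); return q[:2]/q[2]
def depthpts(c):
    Z=c['range_z']; v,u=np.mgrid[:Z.shape[0],:Z.shape[1]]
    P=np.stack([u*Z,v*Z,Z],-1)@np.linalg.inv(c['K']).T
    W=(P-c['t'])@c['Rm']; W[Z<=0]=np.nan
    return W
def save(n,im): cv2.imwrite('pics/'+n+'.png',im[...,::-1])
def state():
    o=get_obs(); q=o['tool_rot']; r=R.from_quat([q[1],q[2],q[3],q[0]])
    return o,r
E
python3 - <<'E'
from h import *
o,r=state(); print(o); print(r.as_matrix().round(3))
for n in ['side','top','wrist']:
    c=cam(n); save(n+'0',c['color']); print(n,c['fovy'],c['cx'],c['cy'],(-c['Rm'].T@c['t']).round(3))
E
```

```text
pics
{'t': 0.0, 'q': array([-1.31514293,  0.47778676,  0.02233922,  1.55644066, -0.01149127,
        1.10928838, -0.08312169]), 'joint_vel': array([ 1.77336046e-03, -4.41994742e-05, -6.31316097e-05, -3.09895244e-04,
       -5.79952936e-04,  2.37280786e-03, -6.16689215e-04]), 'joint_torque': array([ 2.04350267e-04, -5.96423578e+01,  1.60738081e+00, -2.81204742e+01,
        1.23418905e-02,  9.14461358e-03,  7.13827461e-06]), 'eef_pos': array([0.23999926, 0.63040833, 0.30293909]), 'tool_rot': array([ 5.65613514e-04,  8.23340559e-01,  5.67546931e-01, -6.96795461e-04]), 'contact_force': array([0.26849748, 1.10284642, 0.00801428]), 'torque': array([-0.05232327,  0.01861707,  0.0284673 ]), 'gripper_width': 1.0033425420205888}
[[ 0.356  0.935 -0.001]
 [ 0.935 -0.356 -0.002]
 [-0.002  0.    -1.   ]]
side 54.24671764434136 317.29029022334726 193.86169243800293 [-0.076 -0.907  1.013]
top 52.75851644241589 316.8559771805647 204.47663421709163 [0.377 0.005 1.338]
wrist 59.10356604542481 317.8382135760721 202.93450353169598 [0.168 0.657 0.374]
```

View pics/top0.png

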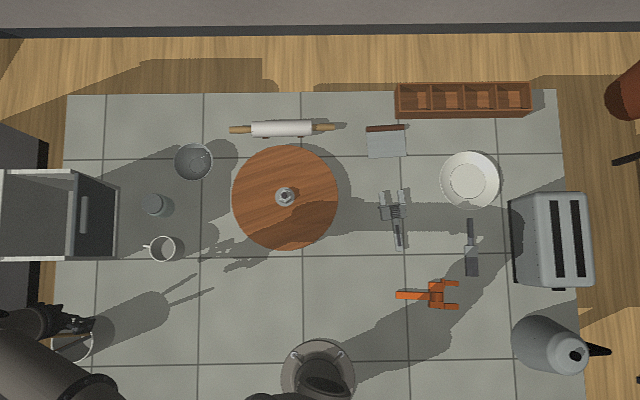

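View pics/side0.png

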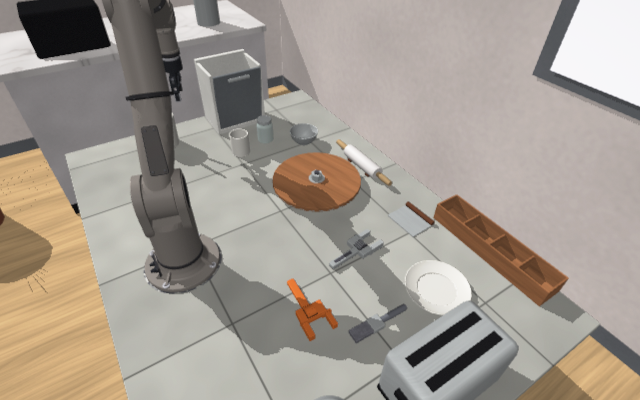

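View pics/wrist0.png

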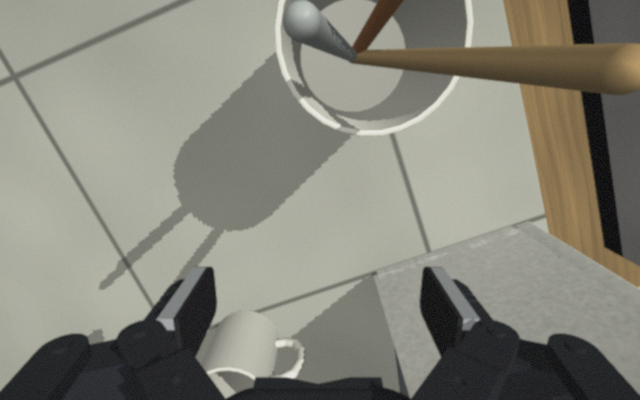

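Two wrench shapes appear in the top view: a grey steel one at (393,215) and an orange one at (430,294). The grey one fits, because orange is excluded. The nut is at (285,197) on the round deck. I'll confirm both in an enlarged crop.

Run:
```python
from h import *
c=cam('top'); I=c['color']
a=cv2.resize(I[180:260,350:440],None,fx=6,fy=6,interpolation=cv2.INTER_CUBIC)
save('crop_w',a)
a=cv2.resize(I[175:220,260:310],None,fx=11,fy=11,interpolation=cv2.INTER_CUBIC); save('crop_n',a)
W=depthpts(c)
for n,(x0,x1,y0,y1) in dict(w=(375,410,182,256)).items():
    s=W[y0:y1,x0:x1]; m=s[...,2]>0.010
    print(W[250:255,370:375,2].mean(), np.nanmax(s[...,2]))
    np.set_printoptions(linewidth=220)
    print((s[::2,:,2]*1000).round().astype(int))
s=W[188:207,274:297,2]; print((s*1000).round().astype(int))
```

```text
0.002007616610445965 0.04325148678253742
[[-1 -1 -1 ...  2  2 -3]
 [-3  2  2 ...  1 -2  5]
 [ 2  2  4 ...  2  1  2]
 ...
 [ 0  1  0 ...  5 -2 -1]
 [-3  3  3 ... -3  3  2]
 [ 3  2 -5 ...  4 -1 -1]]
[[                  39                   39                   42                   42                   39                   42                   47                   43                   47                   40
                    41                   35                   42                   45                   38                   43                   37                   43                   41                   39
                    43                   40                   41]
 [                  39                   38                   42                   43                   39                   42                   41                   41                   66                   66
                    67                   43                   40                   39                   39                   39                   41                   45                   39           
[... 7830 characters left out ...]
                  39
                    40                   43                   44]
 [                  38                   38                   41                   45                   40                   41                   42                   40                   36                   40
                    40                   45                   42                   40                   38                   44                   47                   39                   41                   41
                    45                   44                   43]]<stdin>:11: RuntimeWarning: invalid value encountered in cast
<stdin>:12: RuntimeWarning: invalid value encountered in cast
```

View pics/crop_w.png

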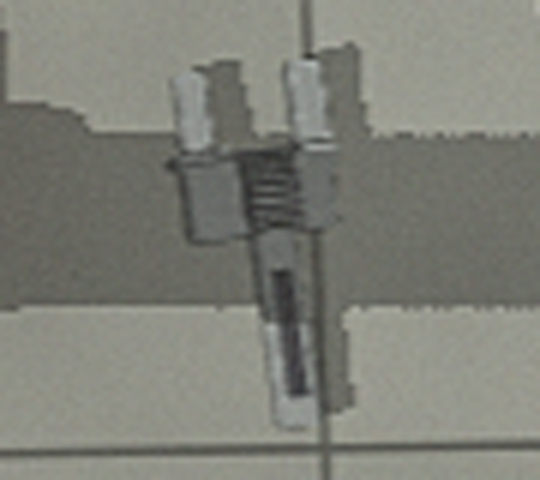

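View pics/crop_n.png

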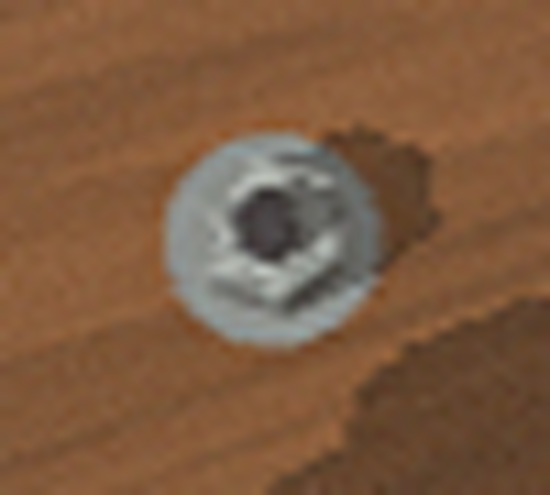

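Run:
```python
from h import *
np.set_printoptions(linewidth=200,suppress=True,precision=4)
c=cam('top'); W=depthpts(c)
print('stud top',ray(c,284.5,195,.074),'washer',ray(c,260+272/11,175+240/11,.042))
cv=lambda a,b:(350+a/6,180+b/6)
for n,p,z in [('handle end',(294,425),.021),('head-handle',(275,235),.024),('jawL tip',(187,72),.024),('jawR tip',(300,62),.024),('jawL in tip',(206,72),.024),('jawR in tip',(284,64),.024),('jawR in',(290,145),.024),('jawL in',(214,145),.024),('worm',(272,190),.038)]:
    print(n,ray(c,*cv(*p),z))
m=np.nan_to_num(W[...,2])>.012; 
for nm,u,v in [('pin',285,129),('scraper',386,143),('mug',162,248),('jar',153,204),('bowl',193,161),('plate',468,180),('brush',471,250),('bar orange',430,294)]:
    print(nm,ray(c,u,v,0.03))
```

```text
stud top [0.5742 0.0935 0.074 ] washer [0.5733 0.095  0.042 ]
handle end [ 0.3931 -0.2734  0.021 ]
head-handle [ 0.4963 -0.2669  0.024 ]
jawL tip [ 0.5871 -0.2222  0.024 ]
jawR tip [ 0.5917 -0.2847  0.024 ]
jawL in tip [ 0.5869 -0.2326  0.024 ]
jawR in tip [ 0.5907 -0.2758  0.024 ]
jawR in [ 0.5457 -0.2772  0.024 ]
jawL in [ 0.5463 -0.2355  0.024 ]
worm [ 0.5195 -0.2634  0.038 ]
pin [0.8048 0.0934 0.03  ]
scraper [ 0.7516 -0.2436  0.03  ]
mug [0.4149 0.4912 0.03  ]
jar [0.5581 0.5251 0.03  ]
bowl [0.6997 0.3984 0.03  ]
plate [ 0.6218 -0.5102  0.03  ]
brush [ 0.3918 -0.5048  0.03  ]
bar orange [ 0.2548 -0.3645  0.03  ]
```

```bash
python3 -m creep '[[[0,0,-0.1,0,0,0,0.0854],[0,0,-0.1,0,0,0,0.0854],[0,0,-0.1,0,0,0,0.0854],[0,0,-0.1,0,0,0,0.0854],[0,0,0,-0.033,0.023,0,0.0854],[0,0,0,-0.033,0.023,0,0.0854],[0,0,0,-0.033,0.023,0,0.0854],[0,0,0,-0.033,0.023,0,0.0854],[0,0,0,-0.033,0.023,0,0.0854],[0,0,0,-0.033,0.023,0,0.0854],[0,0,0,-0.033,0.023,0,0.0854],[0,0,0,-0.033,0.023,0,0.0854],[0,0,0,-0.033,0.023,0,0.0854],[0,0,0,-0.033,0.023,0,0.0854],[0,0,0,-0.033,0.023,0,0.0854],[0,0,0,-0.033,0.023,0,0.0854],[0,0,0,-0.033,0.023,0,0.0854],[0,0,0,-0.033,0.023,0,0.0854],[0,0,0,-0.033,0.023,0,0.0854],[0,0,0,-0.033,0.023,0,0.0854]]]'
python3 - <<'E'
from h import *
c=cam('wrist'); save('w1',c['color']); o,r=state(); print(o['eef_pos'],r.as_euler('xyz',degrees=True),(-c['Rm'].T@c['t']),c['Rm'][2]); print(o['q'],o['contact_force'])
print(proj(c,[.574,.094,.064]))
E
```

```text
t: 1.92
eef_pos: [0.6453, 0.1185, 0.299]
tool_rot: [-0.003, 0.678, 0.735, -0.0]
contact_force: [-0.4, 0.3, 0.3]
gripper_width: 1.0
[0.64991366 0.10842769 0.29907326] [-1.79942444e+02  1.26571715e-01  9.39569402e+01] [0.56857292 0.11165095 0.37042536] [ 0.29354982  0.0277171  -0.95554187]
[-0.36492678  0.45647167  0.14509842  1.60846401 -0.06992245  1.0831937
  1.43823579] [ 4.948757   -6.46340127  1.67517449]
[294.6143406   99.11450849]
```

View pics/w1.png

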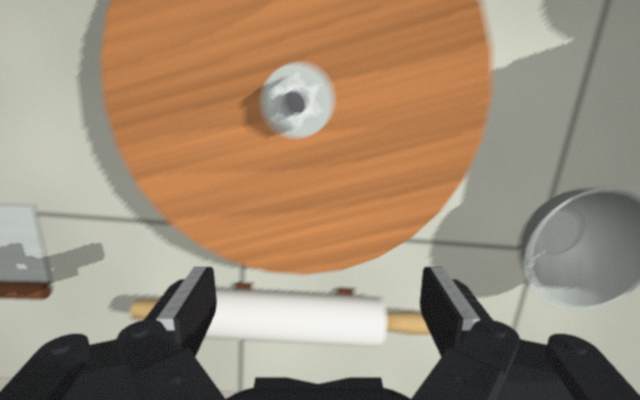

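```bash
python3 -m creep '[[[0,0,0,-0.002,-0.015,0.025,0.0854],[0,0,0,-0.003,-0.015,0.025,0.0854],[0,0,0,-0.003,-0.015,0.025,0.0854],[0,0,0,-0.003,-0.012,0.025,0.0854],[0,0,0,0,0,0,0.0854],[0,0,0,0,0,0,0.0854]]]'
python3 - <<'E'
from h import *
c=cam('wrist'); save('w2',c['color']); o,r=state(); print(o['eef_pos'],r.as_euler('xyz',degrees=True),o['contact_force'])
p=proj(c,[.574,.094,.064]); print(p); u,v=p.astype(int)
y0=max(0,v-75);x0=u-100
save('w2c',cv2.resize(c['color'][y0:y0+150,x0:x0+200],None,fx=4,fy=4,interpolation=cv2.INTER_CUBIC)); print(x0,y0)
E
```

```text
t: 2.47
eef_pos: [0.5966, 0.085, 0.1969]
tool_rot: [0.004, 0.687, 0.726, 0.0]
contact_force: [-0.2, 0.8, 0.7]
gripper_width: 1.004
[0.59638376 0.08504503 0.19683189] [179.74612252   0.28976408  93.16913444] [-0.38074653  0.08102227 -0.53022818]
[336.78604074 187.99409174]
236 112
```

View pics/w2c.png

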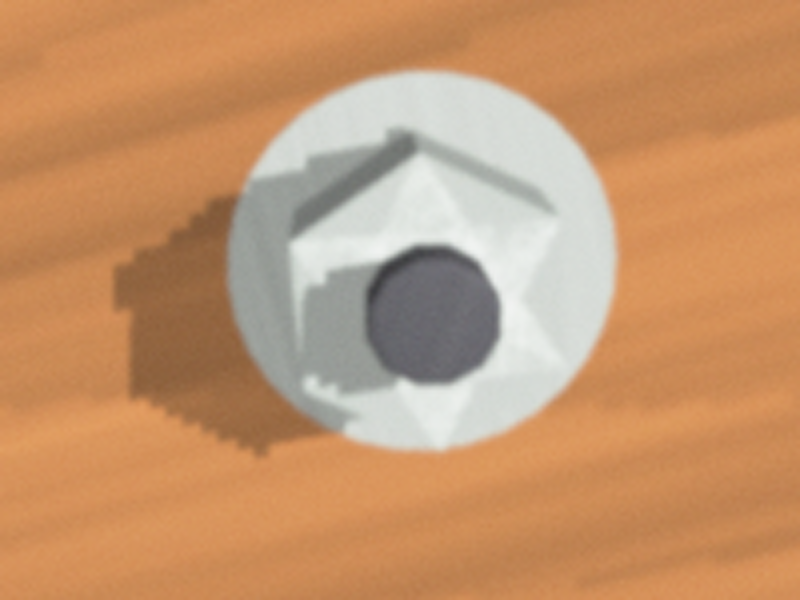

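The wrist crop shows the hex nut's top corners at crop pixels (420,150), (557,212), (568,372), (440,450), (302,380) and (290,240). The stud is at (433,312).

Run:
```python
from h import *
c=cam('wrist')
P=np.array([ray(c,236+a/4,112+b/4,.064)[:2] for a,b in [(420,150),(557,212),(568,372),(440,450),(302,380),(290,240)]])
m=P.mean(0); d=P-m; print(m,ray(c,236+433/4,112+312/4,.074)[:2],np.hypot(*d.T)*1000)
a=np.degrees(np.arctan2(d[:,1],d[:,0])); print(a, np.degrees(np.angle(np.exp(1j*np.radians(a*6)).mean()))/6)
```

```text
[0.57331462 0.0979305 ] [0.57190534 0.09768629] [22.97352047 22.97716504 23.80069468 23.55604926 22.61580089 22.8641551 ]
[-172.13258484  130.22519998   66.3054454     8.42176676  -54.40872078
 -111.64404168] 7.794271912462178
```

```bash
python3 -m creep '[[[0,0,0,-0.035,-0.0075,-0.006,0.0854],[0,0,0,-0.035,-0.0075,-0.006,0.0854],[0,0,0,-0.035,-0.0075,-0.006,0.0854],[0,0,0,-0.035,-0.0075,-0.006,0.0854],[0,0,0,-0.035,-0.0075,-0.006,0.0854],[0,0,0,-0.035,-0.0075,-0.006,0.0854],[0,0,0,-0.035,-0.0075,-0.006,0.0854],[0,0,0,-0.035,-0.0075,-0.006,0.0854],[0,0,0,-0.035,-0.0075,-0.006,0.0854],[0,0,0,-0.035,-0.0075,0,0.0854],[0,0,0,0,0,0,0.0854],[0,0,0,0,0,0,0.0854]]]'
python3 - <<'E'
from h import *
c=cam('wrist'); save('w3',c['color']); o,r=state(); print(o['eef_pos'],r.as_euler('xyz',degrees=True),o['contact_force'])
E
```

```text
t: 3.57
eef_pos: [0.5625, -0.2795, 0.2792]
tool_rot: [0.022, 0.681, 0.732, 0.015]
contact_force: [0.2, 0.9, 0.2]
gripper_width: 1.003
[ 0.56221098 -0.28046789  0.27941684] [176.98736643   0.79979542  94.0410469 ] [ 0.82247376 -1.81986259 -0.17880347]
```

View pics/w3.png

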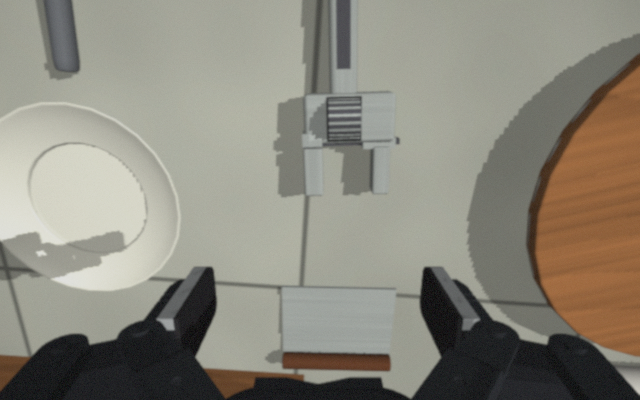

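```bash
cat >> h.py <<'E'
def goto(p,yaw):
    """print tool-frame turn and shift from current pose to TCP p with tool-x yaw (deg), pointing down"""
    o,r=state(); y=np.radians(yaw)
    X=np.array([np.cos(y),np.sin(y),0]);Z=np.array([0,0,-1.]);Y=np.cross(Z,X)
    T=R.from_matrix(np.stack([X,Y,Z],1))
    print('pos',o['eef_pos'].round(4),'yaw',np.degrees(np.arctan2(*r.as_matrix()[[1,0],0])).round(2),'F',o['contact_force'].round(1),'M',o['torque'].round(2),'g',round(float(o['gripper_width']),3),'t',o['t'])
    print('turn',(r.inv()*T).as_rotvec().round(4),'shift_now',r.inv().apply(np.array(p)-o['eef_pos']).round(4),'shift_after_turn',T.inv().apply(np.array(p)-o['eef_pos']).round(4))
E
python3 - <<'E'
from h import *
c=cam('wrist')
save('w3c',cv2.resize(c['color'][0:200,260:440],None,fx=3,fy=3,interpolation=cv2.INTER_CUBIC))
E
```

```text
(no output)
```

View pics/w3c.png

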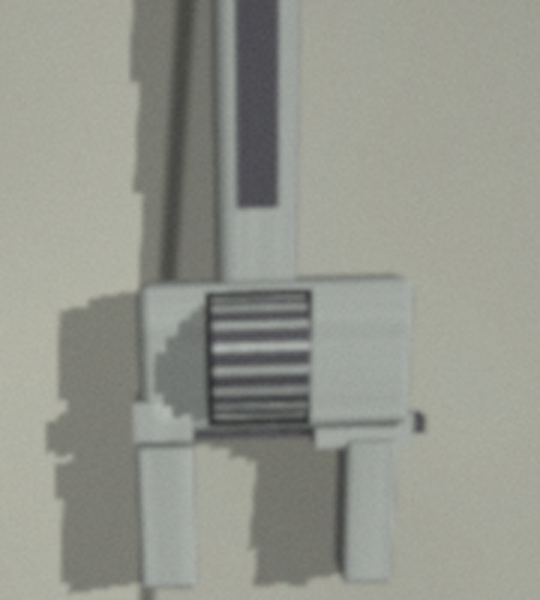

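Run:
```python
from h import *
np.set_printoptions(suppress=True,precision=4)
c=cam('wrist')
q=lambda a,b,z: ray(c,260+a/3,b/3,z)[:2]
A=q(194,445,.024);B=q(196,580,.024);C=q(347,445,.024);D=q(346,578,.024)
s1=q(236,5,.021);s2=q(237,205,.021);s3=q(278,5,.021);s4=q(278,205,.021)
hl=q(142,285,.024); hr=q(405,277,.024); ht=q(260,281,.024)
yaw=lambda a,b:np.degrees(np.arctan2(*(b-a)[::-1]))
print([yaw(*k) for k in [(A,B),(C,D),(s1,s2),(s3,s4),((s1+s3)/2,ht)]],'headback',90+yaw(hr,hl)-180+180)
Y=np.radians(np.mean([yaw(A,B),yaw(C,D),yaw(s1,s2),yaw(s3,s4)]));ex=np.array([np.cos(Y),np.sin(Y)]);ey=np.array([-ex[1],ex[0]])
print('yaw',np.degrees(Y),'gap',(C-A)@ey,(D-B)@ey)
# mouth estimates: x from tips (+24) & head back (x = -26-44=-70); y from fixed jaw face(-20), handle strip (0)
xt=(B@ex+D@ex)/2-.024; xh=((hl+hr)/2)@ex+.070
yf=(A@ey+B@ey)/2+.020; yh=((s1+s2+s3+s4)/4)@ey
print(xt,xh,yf,yh)
x=(xt+xh)/2
m=x*ex+yf*ey; h=m-.105*ex; m2=x*ex+yh*ey
print('mouth',m,m2,'handle',h,h+(yh-yf)*ey)
h=h+(yh-yf)*ey
goto([h[0],h[1],.18],np.degrees(Y)+90)
```

```text
[np.float64(5.420235344078071), np.float64(7.027436295338416), np.float64(5.6946757513636435), np.float64(6.159030123801488), np.float64(6.318775948560126)] headback 5.9032589514162055
yaw 6.075344378645404 gap 0.04678749468500994 0.04800159284231521
0.5347354055207707 0.5373423209556252 -0.3137891141375944 -0.31348928375385254
mouth [ 0.5662 -0.2553] [ 0.5662 -0.255 ] handle [ 0.4618 -0.2664] [ 0.4618 -0.2661]
pos [ 0.5623 -0.2771  0.2779] yaw 94.28 F [-0.5 -0.3 -0.3] M [0.   0.05 0.04] g 1.0 t 3.7167
turn [ 0.0503  0.012  -0.0311] shift_now [ 0.0196 -0.1042  0.0926] shift_after_turn [ 0.0216 -0.0988  0.0979]
```

```bash
python3 -m creep '[[[0.05,0.012,-0.031,0,0,0,0.0854],[0,0,0,0.0043,-0.02,0.017,0.0854],[0,0,0,0.0043,-0.02,0.017,0.0854],[0,0,0,0.0043,-0.02,0.017,0.0854],[0,0,0,0.0043,-0.02,0.017,0.0854],[0,0,0,0.0043,-0.02,0.017,0.0854],[0,0,0,0,0,0,0.0854]]]'
python3 -c "
from h import *
goto([.4618,-.2662,.076],96)"
```

```text
t: 4.3
eef_pos: [0.465, -0.2525, 0.1916]
tool_rot: [0.0, 0.659, 0.752, 0.003]
contact_force: [-1.6, -0.5, -0.3]
gripper_width: 0.997
pos [ 0.465  -0.2525  0.1916] yaw 97.56 F [-1.6 -0.5 -0.3] M [ 0.02  0.11 -0.03] g 0.997 t 4.3
turn [ 0.0047 -0.004   0.0272] shift_now [-0.0137 -0.0055  0.1155] shift_after_turn [-0.0133 -0.0046  0.1156]
```

```bash
python3 -m creep '[[[0.004,-0.004,0.026,-0.012,-0.004,0,0.0854],[0,0,0,0,0,0.033,0.0854],[0,0,0,0,0,0.033,0.0854],[0,0,0,0,0,0.024,0.0854],[0,0,0,0,0,0,0.0854],[0,0,0,0,0,0,0.0854]]]'
python3 -c "
from h import *
goto([.4618,-.2662,.076],96)
c=cam('wrist');save('w4',c['color'])"
```

```text
t: 4.8
eef_pos: [0.4718, -0.2636, 0.1028]
tool_rot: [0.005, 0.667, 0.745, 0.003]
contact_force: [0.6, -0.8, -0.7]
gripper_width: 1.004
pos [ 0.4718 -0.2636  0.1028] yaw 96.37 F [ 0.6 -0.8 -0.7] M [ 0.05  0.   -0.01] g 1.004 t 4.8
turn [0.0106 0.0041 0.0065] shift_now [-0.0014 -0.0105  0.0267] shift_after_turn [-0.0015 -0.0102  0.0268]
```

View pics/w4.png

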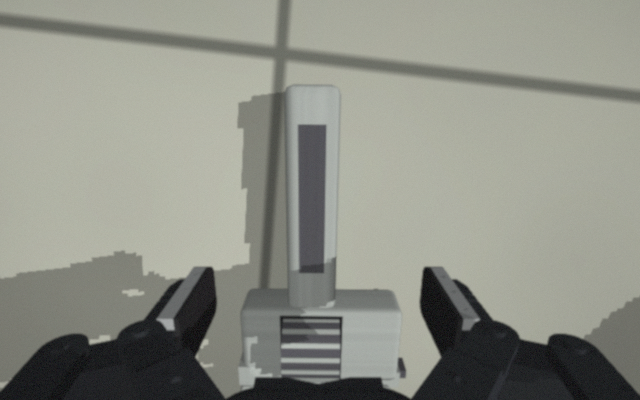

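The handle is centred between the open fingers, at column ~314 against a finger midpoint of 319. Next I go down and grip.

```bash
python3 -m creep '[[[0.01,0.004,0.006,-0.0025,-0.01,0.012,0.0854],[0,0,0,0,0,0.012,0.0854],[0,0,0,0,0,0,0.0854],[0,0,0,0,0,0,0.0854]]]'
python3 -c "
from h import *
goto([.4618,-.2662,.076],96)"
```

```text
t: 5.18
eef_pos: [0.4647, -0.2689, 0.0813]
tool_rot: [0.004, 0.669, 0.743, 0.001]
contact_force: [0.5, -0.6, -0.0]
gripper_width: 0.999
pos [ 0.4647 -0.2689  0.0813] yaw 96.01 F [ 0.5 -0.6 -0. ] M [-0.06 -0.01  0.01] g 0.999 t 5.1833
turn [0.0067 0.0038 0.0002] shift_now [ 0.003  -0.0027  0.0053] shift_after_turn [ 0.003  -0.0026  0.0053]
```

```bash
python3 -m creep '[[[0.006,0.004,0,0.002,-0.002,0.006,0.0854],[0,0,0,0,0,0,0.0854],[0,0,0,0,0,0,0.02],[0,0,0,0,0,0,0.01],[0,0,0,0,0,0,0.0],[0,0,0,0,0,0,0],[0,0,0,0,0,0,0],[0,0,0,0,0,0,0]]]' 100
python3 -c "
from h import *
goto([.4618,-.2662,.076],96)"
```

```text
t: 5.85
eef_pos: [0.4633, -0.2675, 0.0766]
tool_rot: [0.001, 0.669, 0.743, 0.001]
contact_force: [-1.0, 0.2, 3.9]
gripper_width: 0.257
pos [ 0.4633 -0.2675  0.0766] yaw 95.99 F [-1.   0.2  3.9] M [ 0.02  0.21 -0.01] g 0.257 t 5.85
turn [ 0.0027  0.0005 -0.0002] shift_now [ 0.0014 -0.0014  0.0006] shift_after_turn [ 0.0014 -0.0014  0.0006]
```

```bash
python3 -m creep '[[[0,0,0,0,0,-0.02,0],[0,0,0,0,0,-0.035,0],[0,0,0,0,0,-0.035,0],[0,0,0,0,0,-0.035,0],[0,0,0,0,0,0,0],[0,0,0,0,0,0,0]]]' 100
python3 -c "
from h import *
goto([.469,.083,.2],97.8)
c=cam('wrist');save('w5',c['color'])
c=cam('side');save('s5',cv2.resize(c['color'][150:350,250:500],None,fx=3,fy=3))"
```

```text
t: 6.35
eef_pos: [0.4587, -0.2651, 0.202]
tool_rot: [-0.006, 0.669, 0.743, -0.002]
contact_force: [-0.2, 0.2, -5.1]
gripper_width: 0.255
pos [ 0.4587 -0.2651  0.202 ] yaw 96.04 F [-0.2  0.2 -5.1] M [-0.03  0.22 -0.01] g 0.255 t 6.35
turn [-0.0098 -0.0065 -0.0307] shift_now [0.3451 0.0469 0.0037] shift_after_turn [0.3435 0.0574 0.002 ]
```

View pics/w5.png

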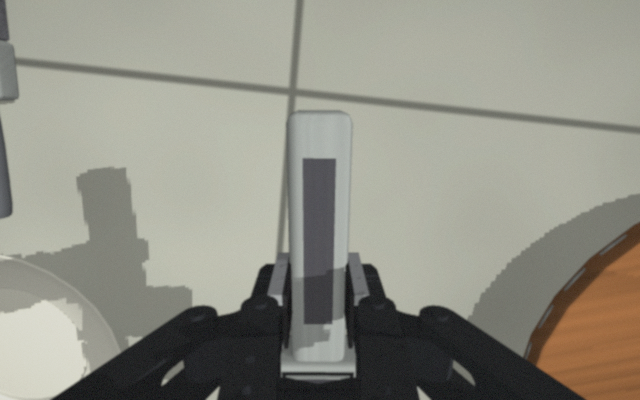

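View pics/s5.png

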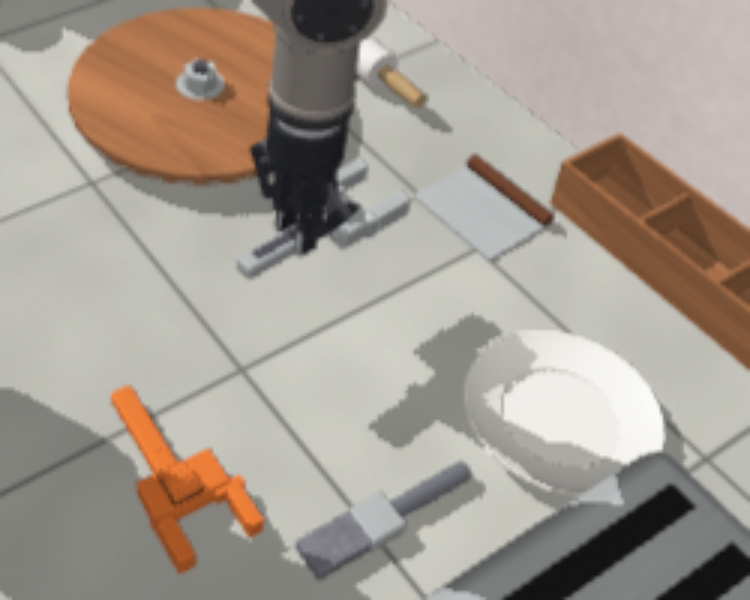

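```bash
python3 -m creep '[[[-0.01,-0.006,-0.031,0.02,0.003,0,0],[0,0,0,0.033,0.0055,0,0],[0,0,0,0.033,0.0055,0,0],[0,0,0,0.033,0.0055,0,0],[0,0,0,0.033,0.0055,0,0],[0,0,0,0.033,0.0055,0,0],[0,0,0,0.033,0.0055,0,0],[0,0,0,0.033,0.0055,0,0],[0,0,0,0.033,0.0055,0,0],[0,0,0,0.033,0.0055,0,0],[0,0,0,0.02,0.0035,0,0],[0,0,0,0,0,0,0],[0,0,0,0,0,0,0]]]' 100
python3 -c "
from h import *
goto([.4697,.0817,.2],97.8)"
```

```text
t: 7.53
eef_pos: [0.456, 0.0899, 0.1782]
tool_rot: [-0.014, 0.658, 0.752, -0.015]
contact_force: [-0.4, -0.1, -5.1]
gripper_width: 0.258
pos [0.456  0.0899 0.1782] yaw 97.63 F [-0.4 -0.1 -5.1] M [-0.04  0.13 -0.01] g 0.258 t 7.5333
turn [-0.0413 -0.0014 -0.0029] shift_now [-0.0099  0.0115 -0.0223] shift_after_turn [-0.01    0.0124 -0.0218]
```

Next I level the tool and bring it over the target at z≈0.16.

```bash
python3 -m creep '[[[-0.041,-0.001,-0.003,0,0,0,0],[0,0,0,-0.01,0.0124,0.012,0],[0,0,0,0,0,0,0],[0,0,0,0,0,0,0]]]' 100
python3 -c "
from h import *
goto([.4697,.0817,.16],97.8)
c=cam('top');save('t6',cv2.resize(c['color'][160:260,240:340],None,fx=6,fy=6,interpolation=cv2.INTER_CUBIC))
c=cam('side');save('s6',cv2.resize(c['color'][130:230,250:380],None,fx=6,fy=6,interpolation=cv2.INTER_CUBIC))
c=cam('wrist');save('w6',c['color'])"
```

```text
t: 7.87
eef_pos: [0.4667, 0.0784, 0.1611]
tool_rot: [-0.002, 0.658, 0.753, -0.004]
contact_force: [-0.8, -0.9, -4.9]
gripper_width: 0.252
pos [0.4667 0.0784 0.1611] yaw 97.74 F [-0.8 -0.9 -4.9] M [-0.04  0.19 -0.02] g 0.252 t 7.8667
turn [-0.0091  0.002  -0.0011] shift_now [0.0029 0.0035 0.0011] shift_after_turn [0.0029 0.0035 0.0011]
```

View pics/t6.png

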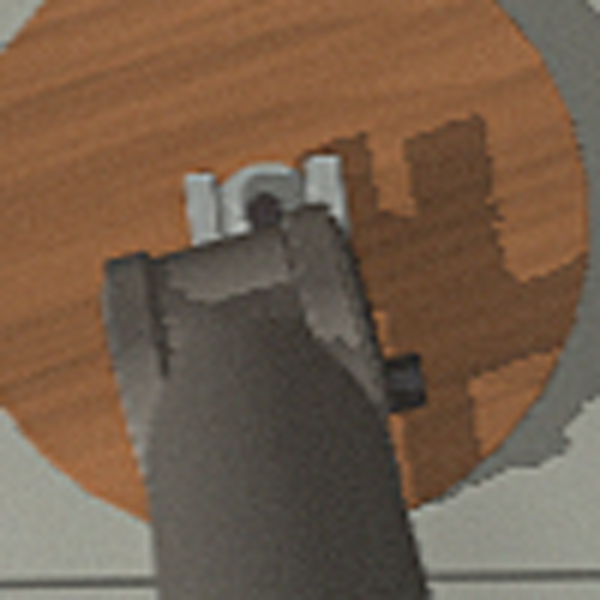

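View pics/s6.png

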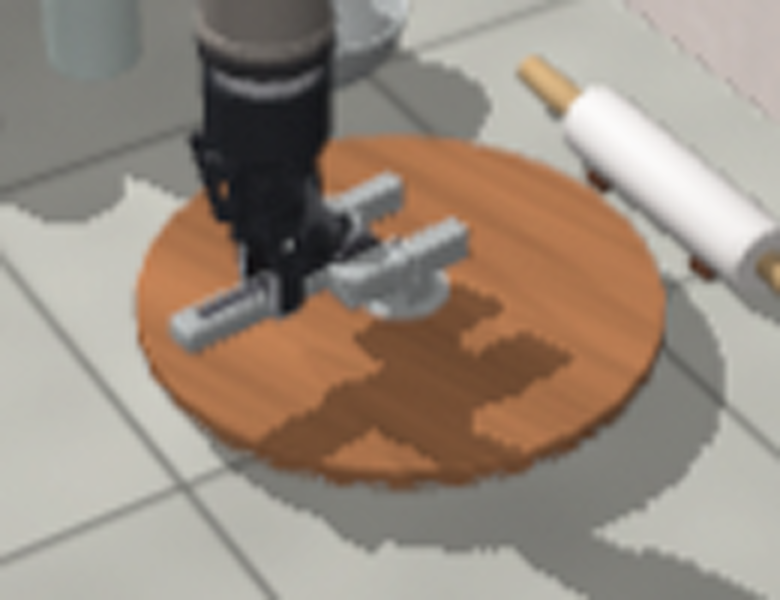

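View pics/w6.png

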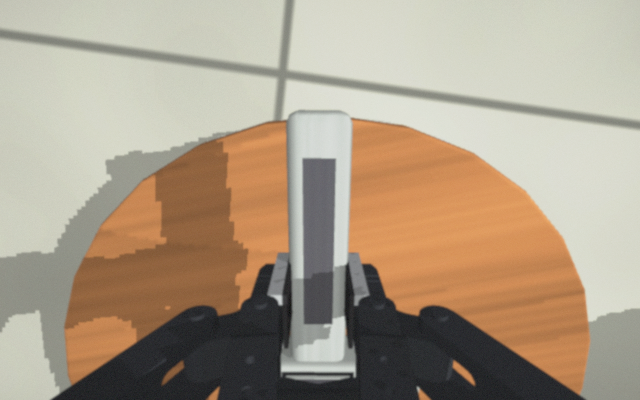

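Run:
```python
from h import *
c=cam('top'); f=lambda a,b,z: ray(c,240+a/6,160+b/6,z)[:2]
o,r=state(); t=o['eef_pos']; 
ex=np.array([np.cos(np.radians(7.74)),np.sin(np.radians(7.74))]); ey=np.array([-ex[1],ex[0]])
z=.1611-.0766+.024
m=t[:2]+.1036*ex; print('expected mouth',m)
for n,p in dict(Lin=(216,180),Rin=(304,160),Ltip=(200,174),Rtip=(322,156),Lout=(186,180),Rout=(342,160)).items():
    q=f(*p,z); print(n,q,'in mouth frame',((q-m)@ex*1e3).round(1),((q-m)@ey*1e3).round(1))
print(f(266,208,.074), f(272,190,.042))
```

```text
expected mouth [0.57002159 0.09324456]
Lin [0.58486925 0.11717779] in mouth frame 17.9 21.7
Rin [0.5946055  0.07185318] in mouth frame 21.5 -24.5
Ltip [0.58812544 0.12539043] in mouth frame 22.3 29.4
Rtip [0.59655283 0.06256709] in mouth frame 22.2 -34.0
Lout [0.58510874 0.13259281] in mouth frame 20.2 37.0
Rout [0.59430295 0.05228958] in mouth frame 18.5 -43.9
[0.57531455 0.094008  ] [0.590162   0.09295336]
```

```bash
python3 -m creep '[[[-0.009,0.002,-0.001,0.003,0.004,0.012,0],[0,0,0,0,0,0,0],[0,0,0,0,0,0,0]]]' 100
python3 -c "
from h import *
goto([.4702,.0818,.1436],97.8)"
```

```text
t: 8.32
eef_pos: [0.471, 0.0827, 0.151]
tool_rot: [0.001, 0.657, 0.754, 0.002]
contact_force: [0.8, 0.1, -3.8]
gripper_width: 0.255
pos [0.471  0.0827 0.151 ] yaw 97.83 F [ 0.8  0.1 -3.8] M [-0.06  0.16  0.02] g 0.255 t 8.3167
turn [ 0.004  -0.0011  0.0006] shift_now [-0.0008 -0.001   0.0074] shift_after_turn [-0.0008 -0.001   0.0074]
```

```bash
python3 -m creep '[[[0.004,-0.001,0,-0.0008,-0.001,0.008,0],[0,0,0,0,0,0.008,0],[0,0,0,0,0,0.008,0],[0,0,0,0,0,0,0],[0,0,0,0,0,0,0]]]' 100
python3 -c "
from h import *
goto([.4702,.0818,.1166],97.8)
c=cam('side');save('s7',cv2.resize(c['color'][130:230,250:380],None,fx=6,fy=6,interpolation=cv2.INTER_CUBIC))
c=cam('top');save('t7',cv2.resize(c['color'][160:260,240:340],None,fx=6,fy=6,interpolation=cv2.INTER_CUBIC))"
```

```text
t: 8.73
eef_pos: [0.4701, 0.0817, 0.1257]
tool_rot: [-0.0, 0.657, 0.754, 0.0]
contact_force: [0.2, -0.1, -4.2]
gripper_width: 0.245
pos [0.4701 0.0817 0.1257] yaw 97.84 F [ 0.2 -0.1 -4.2] M [-0.03  0.14  0.01] g 0.245 t 8.7333
turn [ 0.0001 -0.0002  0.0006] shift_now [0.0001 0.0002 0.0091] shift_after_turn [0.0001 0.0002 0.0091]
```

View pics/s7.png

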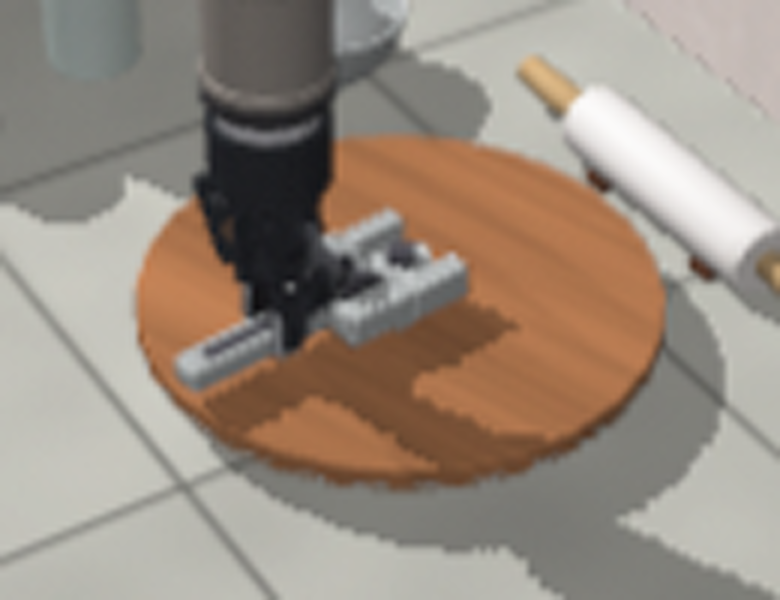

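View pics/t7.png

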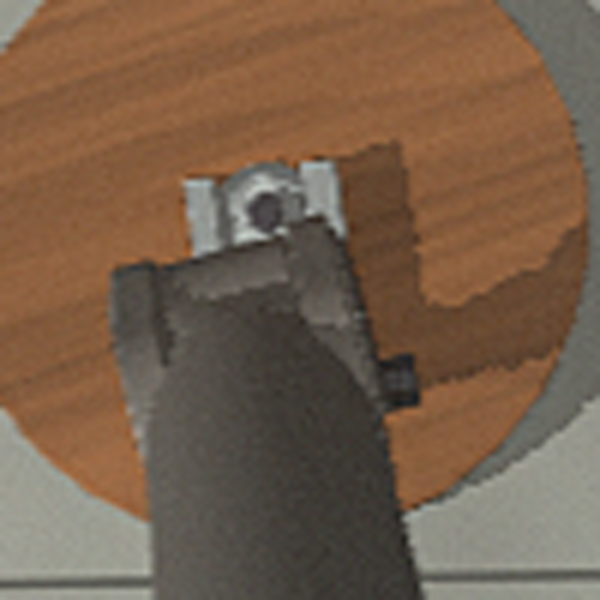

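The nut sits between the jaws in both views (top crop stud at (266,208), jaw faces at ~216 and ~303). There is no side force, so I lower it onto the deck.

```bash
python3 -m creep '[[[0,0,0,0,0,0.005,0],[0,0,0,0,0,0.004,0],[0,0,0,0,0,0.002,0],[0,0,0,0,0,0,0],[0,0,0,0,0,0,0]]]' 100
python3 -c "
from h import *
goto([.4702,.0818,.1166],97.8)"
```

```text
t: 9.25
eef_pos: [0.471, 0.0819, 0.1169]
tool_rot: [0.001, 0.657, 0.754, 0.001]
contact_force: [-0.8, -0.1, -2.5]
gripper_width: 0.251
pos [0.471  0.0819 0.1169] yaw 97.82 F [-0.8 -0.1 -2.5] M [-0.08  0.29 -0.03] g 0.251 t 9.25
turn [ 0.0027 -0.001   0.0004] shift_now [-0.     -0.0008  0.0003] shift_after_turn [-0.     -0.0008  0.0003]
```

```bash
python3 -m creep '[[[0,0,0,0,0,0.002,0],[0,0,0,0,0,0,0],[0,0,0,0,0,0,0]]]' 100
python3 -c "
from h import *
goto([.4702,.0818,.1166],97.8)"
```

```text
t: 9.5
eef_pos: [0.4711, 0.0819, 0.1168]
tool_rot: [0.001, 0.657, 0.754, 0.002]
contact_force: [-0.6, -0.4, -3.7]
gripper_width: 0.256
pos [0.4711 0.0819 0.1168] yaw 97.8 F [-0.6 -0.4 -3.7] M [-0.1   0.21 -0.02] g 0.256 t 9.5
turn [ 0.0034 -0.0015  0.    ] shift_now [ 0.     -0.0009  0.0002] shift_after_turn [ 0.     -0.0009  0.0002]
```

```bash
python3 -m creep '[[[0,0,0,0,0,0.003,0],[0,0,0,0,0,0.003,0]]]' 100
python3 -c "
from h import *
goto([.4702,.0818,.1166],97.8)
c=cam('side');save('s8',cv2.resize(c['color'][130:230,250:380],None,fx=6,fy=6,interpolation=cv2.INTER_CUBIC))"
```

```text
t: 9.67
eef_pos: [0.4711, 0.0819, 0.1154]
tool_rot: [-0.0, 0.658, 0.753, 0.002]
contact_force: [-23.4, -3.9, 73.8]
gripper_width: 0.252
pos [0.4711 0.0819 0.1154] yaw 97.75 F [-23.4  -3.9  73.8] M [-0.9   4.12  0.11] g 0.252 t 9.6667
turn [ 0.0027 -0.0024 -0.0008] shift_now [ 0.0001 -0.0009 -0.0012] shift_after_turn [ 0.0001 -0.0009 -0.0012]
```

View pics/s8.png

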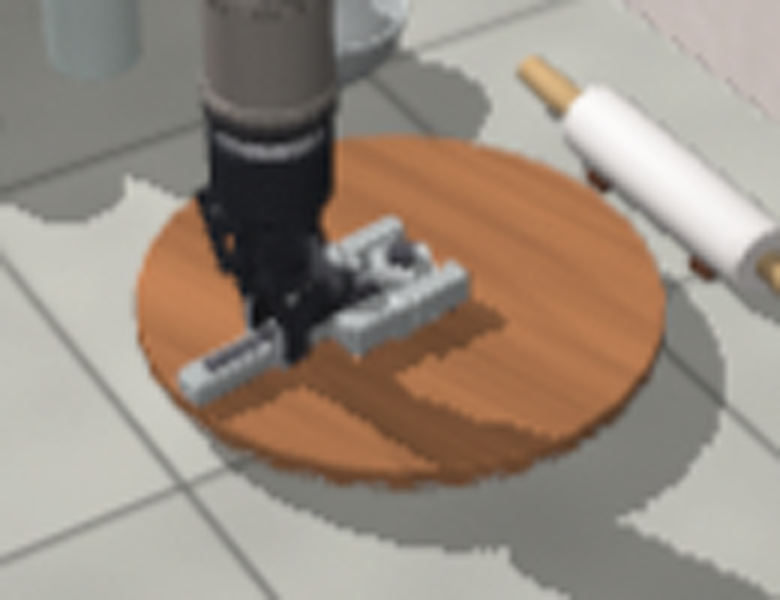

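```bash
python3 -m creep '[[[0,0,0,0,0,-0.001,0]]]' 100; python3 -m creep '[[[0,0,0,0,0,0,0]]]' 100
```

```text
t: 9.8
eef_pos: [0.4714, 0.0819, 0.1178]
tool_rot: [0.0, 0.658, 0.753, 0.003]
contact_force: [0.0, 0.5, -4.5]
gripper_width: 0.254
t: 9.88
eef_pos: [0.4719, 0.082, 0.1185]
tool_rot: [0.001, 0.658, 0.753, 0.003]
contact_force: [1.0, 0.6, -3.5]
gripper_width: 0.253
```

```bash
python3 -m creep '[[[0,0,0,0,0,0.002,0],[0,0,0,0,0,0,0]]]' 100; python3 -m creep '[[[0,0,0,0,0,0.001,0]]]' 100
```

```text
t: 10.05
eef_pos: [0.4722, 0.0821, 0.1163]
tool_rot: [0.001, 0.658, 0.753, 0.004]
contact_force: [-4.2, -0.5, 5.7]
gripper_width: 0.25
t: 10.13
eef_pos: [0.4721, 0.0821, 0.1156]
tool_rot: [0.001, 0.658, 0.753, 0.004]
contact_force: [-11.6, -1.6, 35.3]
gripper_width: 0.254
```

```bash
python3 -m creep '[[[0,0,0,0,0,-0.0005,0.05],[0,0,0,0,0,0,0.05],[0,0,0,0,0,0,0.05]]]' 100; python3 -m creep '[[[0,0,0,0,0,-0.03,0.06],[0,0,0,0,0,-0.035,0.06],[0,0,0,0,0,-0.035,0.06],[0,0,0,0,0,0,0.06],[0,0,0,0,0,0,0.06]]]'
python3 -c "
from h import *
goto([.60,.10,.23],97.8)"
```

```text
t: 10.38
eef_pos: [0.4733, 0.0824, 0.1156]
tool_rot: [0.002, 0.658, 0.753, 0.004]
contact_force: [0.2, -0.3, -0.4]
gripper_width: 0.589
t: 10.8
eef_pos: [0.4729, 0.0822, 0.2168]
tool_rot: [0.001, 0.658, 0.753, 0.003]
contact_force: [-0.2, -0.3, -0.9]
gripper_width: 0.707
pos [0.4729 0.0822 0.2168] yaw 97.76 F [-0.2 -0.3 -0.9] M [ 0.05  0.01 -0.  ] g 0.707 t 10.8
turn [ 0.005  -0.0026 -0.0007] shift_now [ 0.0005  0.1284 -0.0126] shift_after_turn [ 0.0004  0.1283 -0.0132]
```

```bash
python3 -m creep '[[[0,0,0,0,0.03,-0.003,0],[0,0,0,0,0.035,-0.003,0],[0,0,0,0,0.035,-0.003,0],[0,0,0,0,0.028,-0.003,0],[0,0,0,0,0,0,0],[0,0,0,0,0,0,0]]]'
cat > jaw.py <<'E'
from h import *
import sys
c=cam('wrist'); p=proj(c,[.55,.094,.064]).astype(int); print(p)
x0,y0=max(0,p[0]-90),max(0,p[1]-75)
save(sys.argv[1],cv2.resize(c['color'][y0:y0+150,x0:x0+190],None,fx=4,fy=4,interpolation=cv2.INTER_CUBIC)); print('crop origin',x0,y0)
goto([.5,.1,.23],97.8)
E
python3 jaw.py w9
```

```text
t: 11.3
eef_pos: [0.6028, 0.0999, 0.2236]
tool_rot: [-0.001, 0.657, 0.754, 0.001]
contact_force: [0.2, 0.2, 0.4]
gripper_width: 0.004
[320 131]
crop origin 230 56
pos [0.6026 0.0999 0.2236] yaw 97.84 F [-0.4  0.3 -0.1] M [ 0.03 -0.06 -0.  ] g 0.003 t 11.35
turn [ 0.0005 -0.002   0.0006] shift_now [ 0.0141 -0.1016 -0.0064] shift_after_turn [ 0.014  -0.1016 -0.0064]
```

View pics/w9.png

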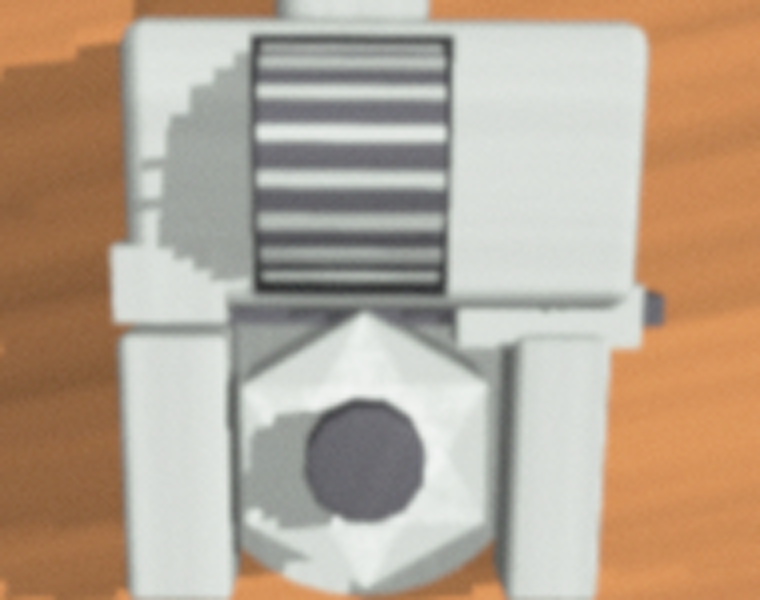

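Run:
```python
from h import *
c=cam('wrist'); f=lambda a,b,z: ray(c,230+a/4,56+b/4,z)[:2]
ps=np.radians(7.8); ex=np.array([np.cos(ps),np.sin(ps)]); ey=np.array([-ex[1],ex[0]])
n=(f(367,312,.064)+f(366,585,.064))/2; print('nut',n, f(366,460,.074), 'acr',(f(488,450,.064)-f(243,450,.064))@ey, f(350,585,.064)@ex-f(350,312,.064)@ex)
yaws=[np.degrees(np.arctan2(*(f(*b,.064)-f(*a,.064))[::-1])) for a,b in [((230,335),(236,590)),((120,335),(133,590)),((608,335),(596,590)),((520,335),(510,590))]]; print(yaws)
hb=(f(150,22,.064)+f(620,22,.064))/2; print('head back rel nut',(hb-n)@ex*1e3)
hf=f(500,298,.064); print('head front rel nut',(hf-n)@ex*1e3)
wc=f(351,164,.078); print('worm top rel nut',(wc-n)@ex*1e3,(wc-n)@ey*1e3)
fj=f(232,400,.064); mj=f(518,400,.064); print('jaws y',(fj-n)@ey*1e3,(mj-n)@ey*1e3)
w=n-.0485*ex+(wc-n)@ey*ey; print('worm',w)
goto([*(w-.010*ex),.165],97.8)
```

```text
nut [0.57395373 0.09847364] [0.57308247 0.09814791] acr 0.04072030608446493 0.0461535854582128
[np.float64(7.7499792837355255), np.float64(7.996055738890847), np.float64(8.275156746778498), np.float64(7.656752707831014)]
head back rel nut -66.6511457027957
head front rel nut -25.323181669834153
worm top rel nut -46.13009097622328 -2.652532206636326
jaws y -22.147682182426113 24.880370764076087
worm [0.52626245 0.08926344]
pos [0.6017 0.0998 0.2238] yaw 97.84 F [-0.5  0.1  0. ] M [0.02 0.06 0.02] g 0.002 t 11.4
turn [-0.0002 -0.0021  0.0007] shift_now [-0.0003 -0.0861  0.0588] shift_after_turn [-0.0002 -0.0861  0.0588]
```

```bash
python3 -m creep '[[[0,-0.002,0,0,-0.029,0.01,0],[0,0,0,0,-0.029,0.02,0],[0,0,0,0,-0.024,0.02,0],[0,0,0,0,0,0.008,0],[0,0,0,0,0,0,0],[0,0,0,0,0,0,0]]]' 60
python3 -c "
from h import *
goto([.5194,.0883,.153],97.8)"
```

```text
t: 11.9
eef_pos: [0.5106, 0.0868, 0.1622]
tool_rot: [-0.001, 0.657, 0.754, -0.002]
contact_force: [0.7, -0.2, -0.7]
gripper_width: -0.002
pos [0.5106 0.0868 0.1622] yaw 97.87 F [ 0.7 -0.2 -0.7] M [-0.03  0.    0.09] g -0.002 t 11.9
turn [-0.0048  0.0004  0.0012] shift_now [0.0003 0.0089 0.0092] shift_after_turn [0.0003 0.0089 0.0092]
```

```bash
python3 -m creep '[[[-0.004,0,0.001,0.0003,0.009,0.007,0],[0,0,0,0,0,0.002,0],[0,0,0,0,0,0,0]]]' 60
python3 -c "
from h import *
goto([.5194,.0883,.151],97.8)
c=cam('side');save('s10',cv2.resize(c['color'][130:230,250:380],None,fx=6,fy=6,interpolation=cv2.INTER_CUBIC))"; python3 -m creep '[[[0,0,0,0,0,0.001,0]]]' 60
```

```text
t: 12.15
eef_pos: [0.5226, 0.089, 0.1542]
tool_rot: [0.001, 0.657, 0.754, 0.002]
contact_force: [0.2, -1.5, 0.2]
gripper_width: -0.003
pos [0.5226 0.089  0.1542] yaw 97.8 F [ 0.2 -1.5  0.2] M [-0.02  0.07 -0.01] g -0.003 t 12.15
turn [ 0.0039 -0.0002  0.0001] shift_now [-0.0002 -0.0033  0.0032] shift_after_turn [-0.0002 -0.0033  0.0032]
t: 12.28
eef_pos: [0.5238, 0.0892, 0.1537]
tool_rot: [0.002, 0.657, 0.754, 0.002]
contact_force: [-0.1, -0.4, 0.6]
gripper_width: -0.001
```

View pics/s10.png

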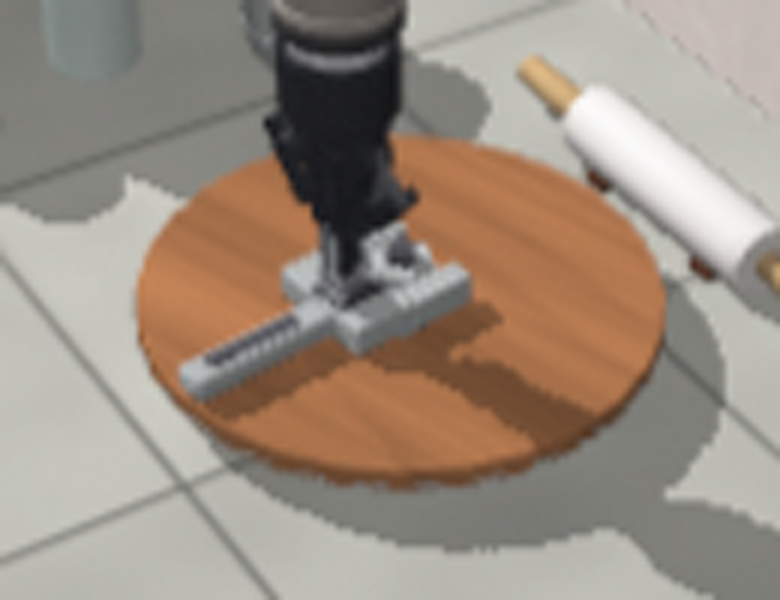

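```bash
python3 -m creep '[[[0.003,0,0,0,-0.007,0,0],[0,0,0,0,0,0,0],[0,0,0,0,0,0,0]]]' 60; python3 -m creep '[[[0,0,0,0,0,0.001,0]]]'; python3 -m creep '[[[0,0,0,0,0,0.001,0]]]';python3 -m creep '[[[0,0,0,0,0,0.0007,0]]]'
```

```text
t: 12.53
eef_pos: [0.5172, 0.0884, 0.1541]
tool_rot: [0.001, 0.657, 0.754, 0.002]
contact_force: [0.2, -0.1, 0.9]
gripper_width: -0.001
t: 12.62
eef_pos: [0.5171, 0.0883, 0.1533]
tool_rot: [0.001, 0.657, 0.753, 0.002]
contact_force: [-0.2, -0.5, -0.4]
gripper_width: -0.001
t: 12.7
eef_pos: [0.5171, 0.0884, 0.1524]
tool_rot: [0.001, 0.657, 0.754, 0.002]
contact_force: [0.4, 0.1, -0.0]
gripper_width: 0.0
t: 12.78
eef_pos: [0.5171, 0.0883, 0.1516]
tool_rot: [0.001, 0.657, 0.753, 0.002]
contact_force: [0.4, 0.1, 0.6]
gripper_width: 0.002
```

```bash
for i in 1 2 ; do python3 -m creep '[[[0,0,0,0,0,0.0005,0]]]' | grep -E "eef|force"; done
```

```text
eef_pos: [0.5171, 0.0884, 0.1511]
contact_force: [-0.6, 0.2, 0.6]
eef_pos: [0.5171, 0.0884, 0.1505]
contact_force: [-0.4, 0.1, -0.2]
```

```bash
python3 -m creep '[[[0,0,0,0,0,0.0005,0]]]'; python3 -m creep '[[[0,0,0,0,0,0.0005,0]]]'
```

```text
t: 13.03
eef_pos: [0.5171, 0.0884, 0.1499]
tool_rot: [0.001, 0.657, 0.754, 0.002]
contact_force: [0.2, 0.6, 1.8]
gripper_width: 0.002
t: 13.12
eef_pos: [0.5173, 0.0884, 0.1496]
tool_rot: [0.001, 0.657, 0.753, 0.002]
contact_force: [-1.9, -0.4, 7.6]
gripper_width: 0.004
```

```bash
python3 -c "
from h import *
goto([.5194,.0883,.151],97.8)"
```

```text
pos [0.5173 0.0884 0.1496] yaw 97.79 F [-1.9 -0.4  7.6] M [-0.14  0.44 -0.01] g 0.004 t 13.1167
turn [ 0.0046 -0.0007 -0.0002] shift_now [-0.0004  0.0021 -0.0014] shift_after_turn [-0.0004  0.0021 -0.0014]
```

```bash
python3 -m creep '[[[0,0,0,0,0.002,0.0005,0]]]'; python3 -m creep '[[[0,0,0,0,0.003,0.0005,0]]]'; python3 -m creep '[[[0,0,0,0,0.003,0.0005,0]]]'
```

```text
t: 13.2
eef_pos: [0.5186, 0.0886, 0.1496]
tool_rot: [0.001, 0.657, 0.753, 0.001]
contact_force: [-7.7, -1.0, 17.7]
gripper_width: -0.001
t: 13.28
eef_pos: [0.5207, 0.0889, 0.1499]
tool_rot: [-0.0, 0.658, 0.753, 0.001]
contact_force: [-6.9, -1.3, 20.5]
gripper_width: -0.001
t: 13.37
eef_pos: [0.5234, 0.0892, 0.1505]
tool_rot: [-0.001, 0.658, 0.753, 0.0]
contact_force: [-3.9, -0.6, 11.4]
gripper_width: -0.004
```

```bash
python3 -m creep '[[[0,0,0,0,0.003,0.0004,0]]]'; python3 -m creep '[[[0,0,0,0,0.003,0.0004,0]]]'; python3 -m creep '[[[0,0,0,0,0.003,0.0004,0]]]'
```

```text
t: 13.45
eef_pos: [0.5258, 0.0895, 0.1506]
tool_rot: [-0.001, 0.658, 0.753, -0.0]
contact_force: [-3.2, -0.8, 4.0]
gripper_width: 0.001
t: 13.53
eef_pos: [0.5282, 0.0898, 0.1506]
tool_rot: [-0.002, 0.658, 0.753, -0.001]
contact_force: [-4.1, 0.3, 7.0]
gripper_width: 0.0
t: 13.62
eef_pos: [0.5305, 0.0901, 0.1505]
tool_rot: [-0.002, 0.658, 0.753, -0.002]
contact_force: [-4.0, -0.7, 7.9]
gripper_width: -0.001
```

```bash
python3 -m creep '[[[0,0,0,0,0.003,0.0006,0],[0,0,0,0,0.003,0.0006,0]]]'; python3 -m creep '[[[0,0,0,0,0.003,0.0006,0]]]'
```

```text
t: 13.78
eef_pos: [0.5357, 0.0908, 0.1505]
tool_rot: [-0.003, 0.658, 0.753, -0.002]
contact_force: [-4.5, -1.7, 9.5]
gripper_width: -0.003
t: 13.87
eef_pos: [0.5383, 0.0911, 0.1504]
tool_rot: [-0.004, 0.658, 0.753, -0.003]
contact_force: [-4.2, -1.2, 8.4]
gripper_width: 0.004
```

```bash
python3 -m creep '[[[0,0,0,0,0,-0.004,0],[0,0,0,0,-0.011,-0.001,0],[0,0,0,0,-0.011,0,0],[0,0,0,0,0,0,0],[0,0,0,0,0,0,0]]]'; python3 -c "
from h import *
goto([.5173,.0884,.1515],97.8)
c=cam('top');save('t11',cv2.resize(c['color'][160:260,240:340],None,fx=6,fy=6,interpolation=cv2.INTER_CUBIC))"
```

```text
t: 14.28
eef_pos: [0.5139, 0.0877, 0.1559]
tool_rot: [-0.004, 0.658, 0.753, -0.003]
contact_force: [-0.4, -0.1, -0.7]
gripper_width: 0.002
pos [0.5139 0.0877 0.1559] yaw 97.73 F [-0.4 -0.1 -0.7] M [-0.01 -0.01 -0.04] g 0.002 t 14.2833
turn [-0.0092 -0.0015 -0.0012] shift_now [0.0003 0.0035 0.0043] shift_after_turn [0.0003 0.0035 0.0044]
```

View pics/t11.png

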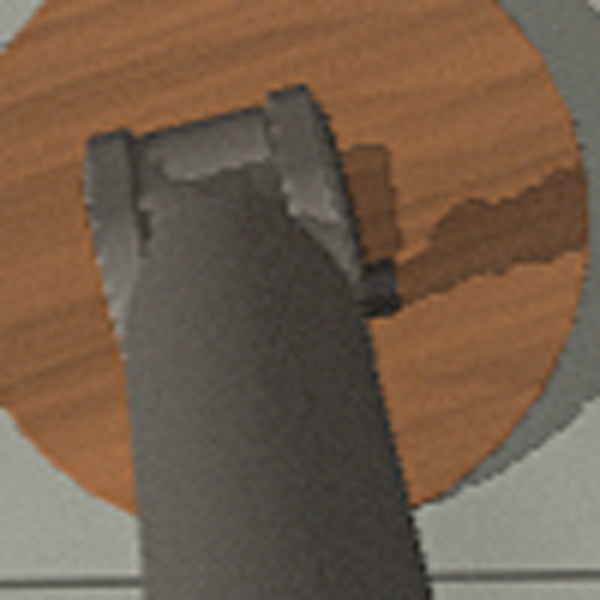

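The arm hides the jaws in this top view, so I check by wrist camera after the second stroke.

```bash
python3 -m creep '[[[-0.009,-0.001,-0.001,0,0.001,0.002,0],[0,0,0,0,0.001,0.002,0],[0,0,0,0,0,0,0]]]'; python3 -m creep '[[[0,0,0,0,0,0.0008,0]]]';python3 -m creep '[[[0,0,0,0,0,0.0004,0]]]'
```

```text
t: 14.58
eef_pos: [0.5159, 0.088, 0.1514]
tool_rot: [0.0, 0.657, 0.754, 0.0]
contact_force: [0.1, 0.2, -0.0]
gripper_width: -0.001
t: 14.67
eef_pos: [0.5162, 0.088, 0.1504]
tool_rot: [0.0, 0.657, 0.754, 0.0]
contact_force: [-0.4, -0.8, 0.2]
gripper_width: 0.001
t: 14.75
eef_pos: [0.5163, 0.0881, 0.1498]
tool_rot: [0.0, 0.657, 0.754, 0.0]
contact_force: [-0.5, 0.2, -1.2]
gripper_width: 0.003
```

```bash
python3 -m creep '[[[0,0,0,0,0,0.0005,0]]]'; python3 -m creep '[[[0,0,0,0,0.002,0.0004,0]]]'; python3 -m creep '[[[0,0,0,0,0.003,0.0004,0]]]'; python3 -m creep '[[[0,0,0,0,0.003,0.0005,0]]]'
```

```text
t: 14.83
eef_pos: [0.5164, 0.0881, 0.1493]
tool_rot: [0.0, 0.657, 0.754, 0.0]
contact_force: [-1.9, -0.4, 5.5]
gripper_width: 0.001
t: 14.92
eef_pos: [0.5177, 0.0883, 0.1492]
tool_rot: [-0.001, 0.657, 0.754, -0.0]
contact_force: [-8.3, -0.9, 18.4]
gripper_width: -0.001
t: 15.0
eef_pos: [0.5194, 0.0885, 0.1495]
tool_rot: [-0.002, 0.657, 0.753, -0.002]
contact_force: [-10.0, -1.9, 23.3]
gripper_width: -0.002
t: 15.08
eef_pos: [0.5216, 0.0887, 0.1501]
tool_rot: [-0.003, 0.658, 0.753, -0.003]
contact_force: [-6.4, -0.5, 18.0]
gripper_width: 0.003
```

```bash
python3 -m creep '[[[0,0,0,0,0.003,0.0002,0]]]'; python3 -m creep '[[[0,0,0,0,0.003,0.0004,0]]]'; python3 -m creep '[[[0,0,0,0,0.003,0.0006,0]]]'; python3 -m creep '[[[0,0,0,0,0.003,0.0006,0],[0,0,0,0,0.003,0.0006,0]]]'
```

```text
t: 15.17
eef_pos: [0.5241, 0.0891, 0.1507]
tool_rot: [-0.003, 0.658, 0.753, -0.003]
contact_force: [-3.8, -0.7, 4.5]
gripper_width: -0.004
t: 15.25
eef_pos: [0.5267, 0.0894, 0.1507]
tool_rot: [-0.004, 0.658, 0.753, -0.004]
contact_force: [-3.1, -1.0, 3.9]
gripper_width: -0.003
t: 15.33
eef_pos: [0.5295, 0.0898, 0.1505]
tool_rot: [-0.004, 0.658, 0.753, -0.004]
contact_force: [-3.9, -1.2, 10.9]
gripper_width: -0.001
t: 15.5
eef_pos: [0.5354, 0.0905, 0.1504]
tool_rot: [-0.004, 0.658, 0.753, -0.004]
contact_force: [-4.2, 0.3, 11.0]
gripper_width: -0.002
```

Next I lift, move back and measure the gap with the wrist camera (tool ahead of the nut).

```bash
python3 -m creep '[[[0,0,0,0,0.003,0.0006,0],[-0.005,0,0,0,0,-0.01,0],[-0.005,0,0,0,0.02,-0.03,0],[0,0,0,0,0.03,-0.03,0],[0,0,0,0,0.012,-0.005,0],[0,0,0,0,0,0,0],[0,0,0,0,0,0,0]]]'; python3 jaw.py w12
```

```text
t: 16.08
eef_pos: [0.602, 0.0992, 0.2287]
tool_rot: [-0.001, 0.658, 0.753, -0.001]
contact_force: [-0.7, -0.5, -0.5]
gripper_width: -0.002
[320 133]
crop origin 230 58
pos [0.6015 0.0992 0.2283] yaw 97.74 F [-0.   0.1  0.2] M [ 0.03 -0.03  0.03] g -0.002 t 16.1333
turn [-0.0036 -0.0005 -0.001 ] shift_now [ 0.0145 -0.1005 -0.0013] shift_after_turn [ 0.0146 -0.1005 -0.0017]
```

View pics/w12.png

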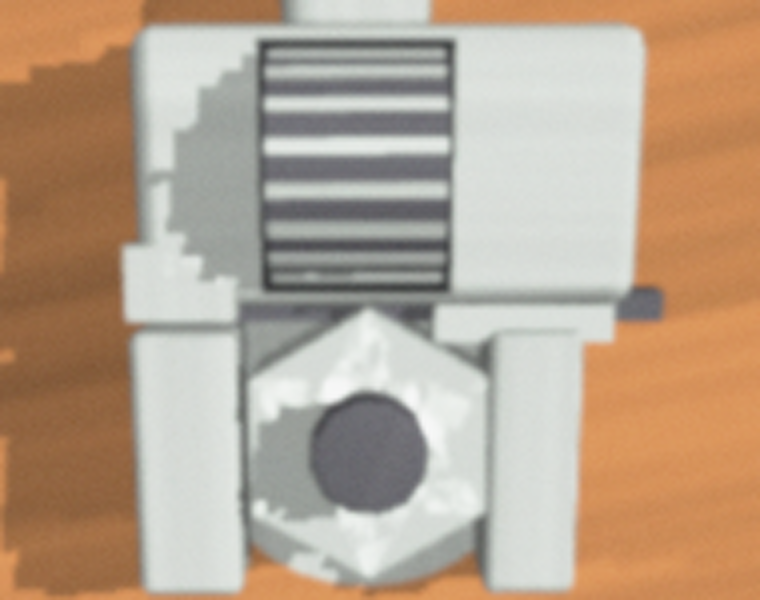

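After two strokes about 1.3 mm of gap is left: fixed jaw at 243 against flat at 250, moving jaw at 490 against flat at 488. I need one more stroke, continued until the finger slips.

```bash
python3 -m creep '[[[-0.003,0,-0.001,0,-0.029,0.01,0],[0,0,0,0,-0.027,0.025,0],[0,0,0,0,-0.022,0.025,0],[0,0,0,0,0,0.01,0],[0,0,0,0,0,0,0],[0,0,0,0,0,0,0]]]' 60
python3 -c "
from h import *
goto([.5165,.0881,.1515],97.8)"
```

```text
t: 16.63
eef_pos: [0.5126, 0.0863, 0.152]
tool_rot: [-0.003, 0.657, 0.754, -0.004]
contact_force: [-0.4, -0.1, 1.4]
gripper_width: 0.003
pos [0.5126 0.0863 0.152 ] yaw 97.82 F [-0.4 -0.1  1.4] M [ 0.   -0.01 -0.01] g 0.003 t 16.6333
turn [-0.0097  0.0008  0.0004] shift_now [0.0012 0.0041 0.0005] shift_after_turn [0.0012 0.0041 0.0005]
```

```bash
python3 -m creep '[[[-0.009,0,0,0.001,0.003,0.0,0],[0,0,0,0,0.001,0.0005,0],[0,0,0,0,0,0,0]]]'; python3 -m creep '[[[0,0,0,0,0,0.001,0]]]';python3 -m creep '[[[0,0,0,0,0,0.0004,0]]]'
```

```text
t: 16.88
eef_pos: [0.5173, 0.0881, 0.1523]
tool_rot: [0.001, 0.657, 0.754, 0.0]
contact_force: [-0.2, 0.6, 1.3]
gripper_width: -0.004
t: 16.97
eef_pos: [0.5183, 0.0884, 0.152]
tool_rot: [0.001, 0.657, 0.754, 0.001]
contact_force: [-0.1, 0.7, 1.0]
gripper_width: -0.002
t: 17.05
eef_pos: [0.5189, 0.0886, 0.152]
tool_rot: [0.002, 0.657, 0.754, 0.002]
contact_force: [-0.0, 1.2, 0.4]
gripper_width: 0.001
```

```bash
python3 -m creep '[[[0,0,0,0,-0.001,0.0008,0]]]'; python3 -m creep '[[[0,0,0,0,-0.001,0.0008,0]]]';python3 -m creep '[[[0,0,0,0,0,0.0005,0]]]'
```

```text
t: 17.13
eef_pos: [0.5187, 0.0886, 0.1517]
tool_rot: [0.002, 0.657, 0.754, 0.002]
contact_force: [0.2, -0.1, 1.2]
gripper_width: -0.002
t: 17.22
eef_pos: [0.518, 0.0885, 0.151]
tool_rot: [0.002, 0.657, 0.754, 0.002]
contact_force: [-0.5, -0.1, 0.9]
gripper_width: 0.003
t: 17.3
eef_pos: [0.518, 0.0885, 0.1506]
tool_rot: [0.002, 0.657, 0.754, 0.003]
contact_force: [-0.5, -0.3, 1.1]
gripper_width: 0.003
```

```bash
python3 -m creep '[[[0,0,0,0,0,0.0008,0]]]';python3 -m creep '[[[0,0,0,0,0,0.0004,0]]]'; python3 -m creep '[[[0,0,0,0,0.002,0.0003,0]]]'
```

```text
t: 17.38
eef_pos: [0.5181, 0.0885, 0.1499]
tool_rot: [0.002, 0.657, 0.754, 0.003]
contact_force: [-1.6, -0.8, 5.4]
gripper_width: -0.001
t: 17.47
eef_pos: [0.5182, 0.0885, 0.1498]
tool_rot: [0.002, 0.657, 0.754, 0.003]
contact_force: [-2.4, -0.1, 7.1]
gripper_width: 0.001
t: 17.55
eef_pos: [0.5197, 0.0887, 0.15]
tool_rot: [0.002, 0.657, 0.754, 0.002]
contact_force: [-5.2, -0.1, 11.2]
gripper_width: -0.002
```

```bash
python3 -m creep '[[[0,0,0,0,0.003,0.0003,0]]]';python3 -m creep '[[[0,0,0,0,0.003,0.0004,0]]]'; python3 -m creep '[[[0,0,0,0,0.003,0.0004,0]]]'; python3 -m creep '[[[0,0,0,0,0.003,0.0006,0]]]'
```

```text
t: 17.63
eef_pos: [0.5219, 0.089, 0.1503]
tool_rot: [0.001, 0.657, 0.753, 0.002]
contact_force: [-6.3, -0.5, 12.7]
gripper_width: 0.005
t: 17.72
eef_pos: [0.5242, 0.0894, 0.1505]
tool_rot: [0.001, 0.657, 0.754, 0.001]
contact_force: [-4.4, -0.6, 9.5]
gripper_width: 0.001
t: 17.8
eef_pos: [0.5265, 0.0898, 0.1505]
tool_rot: [-0.0, 0.657, 0.754, 0.0]
contact_force: [-5.0, -0.1, 8.5]
gripper_width: -0.005
t: 17.88
eef_pos: [0.5288, 0.0902, 0.1505]
tool_rot: [-0.001, 0.657, 0.753, -0.0]
contact_force: [-5.2, 0.1, 11.2]
gripper_width: -0.002
```

```bash
python3 -m creep '[[[0,0,0,0,0.003,0.0005,0]]]';python3 -m creep '[[[0,0,0,0,0.003,0.0005,0]]]'; python3 -m creep '[[[0,0,0,0,0.003,0.0005,0]]]'
```

```text
t: 17.97
eef_pos: [0.531, 0.0907, 0.1505]
tool_rot: [-0.002, 0.657, 0.754, -0.001]
contact_force: [-5.2, 0.4, 10.4]
gripper_width: -0.005
t: 18.05
eef_pos: [0.5332, 0.0911, 0.1505]
tool_rot: [-0.002, 0.657, 0.754, -0.002]
contact_force: [-5.8, 1.0, 10.1]
gripper_width: 0.001
t: 18.13
eef_pos: [0.5353, 0.0915, 0.1504]
tool_rot: [-0.003, 0.657, 0.754, -0.002]
contact_force: [-5.7, -0.9, 10.5]
gripper_width: -0.001
```

```bash
python3 -m creep '[[[0,0,0,0,0.002,0.0005,0],[-0.004,0,0,0,0,-0.01,0],[-0.004,0,0,0,0.02,-0.03,0],[0,0,0,0,0.03,-0.03,0],[0,0,0,0,0.012,-0.005,0],[0,0,0,0,0,0,0],[0,0,0,0,0,0,0]]]'; python3 jaw.py w13
```

```text
t: 18.72
eef_pos: [0.5983, 0.0998, 0.2292]
tool_rot: [-0.002, 0.657, 0.754, -0.001]
contact_force: [-0.7, -0.2, 0.3]
gripper_width: 0.004
[319 138]
crop origin 229 63
pos [0.5979 0.0997 0.2288] yaw 97.81 F [ 1.2 -0.4  0.1] M [ 0.02 -0.05 -0.02] g 0.002 t 18.7667
turn [-0.0055 -0.001   0.0001] shift_now [ 0.0136 -0.0969 -0.0006] shift_after_turn [ 0.0136 -0.0969 -0.0012]
```

View pics/w13.png

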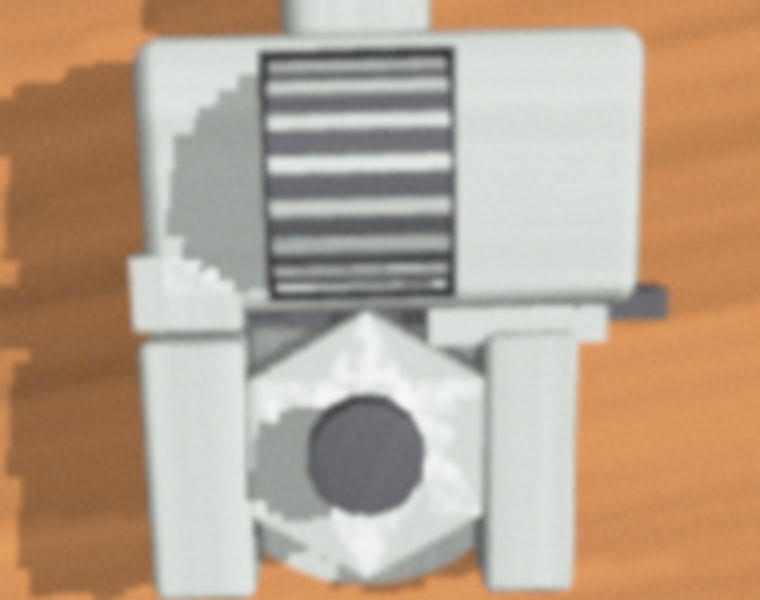

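The jaws are nearly closed, but the wrench is yawed ~1° against the flats. One more short stroke should square it and confirm slip.

```bash
python3 -m creep '[[[-0.005,0,0,0,-0.029,0.01,0],[0,0,0,0,-0.027,0.025,0],[0,0,0,0,-0.018,0.025,0],[0,0,0,0,0,0.01,0],[0,0,0,0,0,0,0],[0,0,0,0,0,0,0]]]' 60
python3 -c "
from h import *
goto([.518,.0885,.1515],97.8)"
```

```text
t: 19.27
eef_pos: [0.5129, 0.0874, 0.1529]
tool_rot: [-0.003, 0.657, 0.754, -0.004]
contact_force: [-0.9, -0.1, -0.1]
gripper_width: -0.004
pos [0.5129 0.0874 0.1529] yaw 97.83 F [-0.9 -0.1 -0.1] M [-0.03 -0.02  0.  ] g -0.004 t 19.2667
turn [-0.0095  0.0002  0.0006] shift_now [0.0004 0.0052 0.0014] shift_after_turn [0.0004 0.0051 0.0014]
```

```bash
python3 -m creep '[[[-0.009,0,0,0,0.004,0.001,0],[0,0,0,0,0,0.0005,0],[0,0,0,0,-0.001,0.001,0]]]'; python3 -m creep '[[[0,0,0,0,0,0.001,0]]]';python3 -m creep '[[[0,0,0,0,0,0.0006,0]]]'
```

```text
t: 19.52
eef_pos: [0.5169, 0.088, 0.1512]
tool_rot: [0.001, 0.657, 0.754, 0.001]
contact_force: [0.0, -0.1, -0.4]
gripper_width: 0.001
t: 19.6
eef_pos: [0.5175, 0.0881, 0.1507]
tool_rot: [0.001, 0.657, 0.754, 0.001]
contact_force: [1.1, 0.3, 0.0]
gripper_width: 0.0
t: 19.68
eef_pos: [0.5181, 0.0882, 0.1504]
tool_rot: [0.001, 0.657, 0.754, 0.002]
contact_force: [0.7, 0.2, 0.6]
gripper_width: -0.002
```

```bash
python3 -m creep '[[[0,0,0,0,0,0.0008,0]]]';python3 -m creep '[[[0,0,0,0,0,0.0005,0]]]'; python3 -m creep '[[[0,0,0,0,0.002,0.0003,0]]]'; python3 -m creep '[[[0,0,0,0,0.003,0.0003,0]]]'
```

```text
t: 19.77
eef_pos: [0.5186, 0.0883, 0.15]
tool_rot: [0.002, 0.657, 0.754, 0.002]
contact_force: [-1.2, -0.9, 3.5]
gripper_width: 0.002
t: 19.85
eef_pos: [0.5188, 0.0884, 0.1499]
tool_rot: [0.002, 0.657, 0.754, 0.002]
contact_force: [-3.1, -0.1, 6.2]
gripper_width: 0.002
t: 19.93
eef_pos: [0.5204, 0.0886, 0.1501]
tool_rot: [0.001, 0.657, 0.754, 0.002]
contact_force: [-6.0, -0.1, 11.2]
gripper_width: 0.002
t: 20.02
eef_pos: [0.5225, 0.0889, 0.1503]
tool_rot: [0.0, 0.657, 0.754, 0.001]
contact_force: [-7.5, -1.5, 12.3]
gripper_width: 0.003
```

```bash
python3 -m creep '[[[0,0,0,0,0.003,0.0004,0]]]';python3 -m creep '[[[0,0,0,0,0.003,0.0005,0]]]'; python3 -m creep '[[[0,0,0,0,0.003,0.0005,0]]]'; python3 -m creep '[[[0,0,0,0,0.003,0.0005,0]]]'
```

```text
t: 20.1
eef_pos: [0.5242, 0.0892, 0.1504]
tool_rot: [-0.001, 0.657, 0.754, -0.0]
contact_force: [-7.8, -0.7, 12.8]
gripper_width: -0.001
t: 20.18
eef_pos: [0.5258, 0.0895, 0.1504]
tool_rot: [-0.002, 0.657, 0.754, -0.002]
contact_force: [-8.8, -1.3, 15.8]
gripper_width: 0.002
t: 20.27
eef_pos: [0.5269, 0.0897, 0.1505]
tool_rot: [-0.004, 0.657, 0.754, -0.003]
contact_force: [-10.3, -0.9, 15.1]
gripper_width: -0.0
t: 20.35
eef_pos: [0.5279, 0.0898, 0.1504]
tool_rot: [-0.005, 0.657, 0.753, -0.005]
contact_force: [-11.0, -1.9, 15.9]
gripper_width: -0.001
```

Drag has gone from 4 N to 11 N, so the jaws are gripping. I lift and look.

```bash
python3 -m creep '[[[0,0,0,0,0,-0.01,0],[-0.01,0,0,0,0.02,-0.03,0],[0,0,0,0,0.035,-0.03,0],[0,0,0,0,0.015,-0.005,0],[0,0,0,0,0,0,0],[0,0,0,0,0,0,0]]]'; python3 jaw.py w14
```

```text
t: 20.85
eef_pos: [0.5983, 0.0992, 0.227]
tool_rot: [-0.003, 0.657, 0.754, -0.004]
contact_force: [-1.0, 0.1, -0.8]
gripper_width: 0.001
[320 140]
crop origin 230 65
pos [0.5978 0.0992 0.2266] yaw 97.82 F [0.3 0.4 0. ] M [ 0.05 -0.01 -0.02] g -0.002 t 20.9
turn [-0.0106 -0.0004  0.0003] shift_now [ 0.0141 -0.0968 -0.0023] shift_after_turn [ 0.0141 -0.0968 -0.0034]
```

View pics/w14.png

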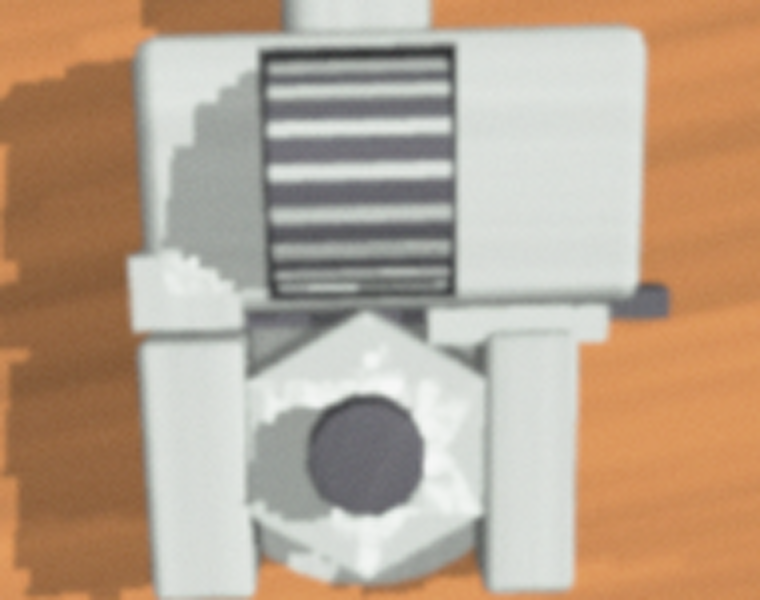

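Run:
```python
from h import *
c=cam('wrist'); f=lambda a,b,z: ray(c,230+a/4,65+b/4,z)[:2]
y=[np.degrees(np.arctan2(*(f(*b,.064)-f(*a,.064))[::-1])) for a,b in [((250,345),(256,590)),((140,345),(158,595)),((577,345),(572,585)),((490,345),(487,585))]]; print('jaw yaw',y)
a,b=f(150,42,.064),f(630,30,.064); print('headback',np.degrees(np.arctan2(*(b-a)[::-1]))-90)
n=(f(367,314,.064)+f(368,578,.064))/2; print('nut',n,f(366,455,.074))
C=[(367,314),(485,378),(482,517),(368,578),(250,510),(247,378)]
d=np.array([f(*p,.064) for p in C]); d-=d.mean(0); print('nut yaw',[np.degrees(np.arctan2(k[1],k[0]))%60 for k in d])
ps=np.radians(7.5); t=np.array([.5733,.0981])-.088*np.array([np.cos(ps),np.sin(ps)])
goto([*t,.2],97.5)
```

```text
jaw yaw [np.float64(8.059686322068968), np.float64(9.488948889401943), np.float64(9.302449250717373), np.float64(8.758562715270804)]
headback 9.195993049879164
nut [0.57379387 0.09833255] [0.5725001  0.09778528]
nut yaw [np.float64(7.831024686577422), np.float64(8.9016526712104), np.float64(6.366547238948385), np.float64(8.654508709651088), np.float64(6.5332754247151), np.float64(7.104859980244086)]
pos [0.5969 0.099  0.226 ] yaw 97.82 F [ 0.1  0.1 -0.1] M [-0.01  0.01  0.01] g 0.002 t 20.95
turn [-0.0125 -0.0002  0.0056] shift_now [ 0.0028 -0.1112  0.0274] shift_after_turn [ 0.0022 -0.1115  0.026 ]
```

```bash
python3 -m creep '[[[-0.012,0,-0.01,0.001,-0.03,0,0.045],[0,0,0,0.001,-0.037,0,0.045],[0,0,0,0.0,-0.037,0.01,0.045],[0,0,0,0,0,0.01,0.045],[0,0,0,0,0,0,0.045],[0,0,0,0,0,0,0.045]]]' 40
python3 - <<'E'
from h import *
ps=np.radians(8.9); t=np.array([.5733,.0981])-.088*np.array([np.cos(ps),np.sin(ps)])
goto([*t,.1175],98.9)
c=cam('wrist');save('w15',c['color'])
E
```

```text
t: 21.45
eef_pos: [0.4785, 0.0829, 0.1988]
tool_rot: [-0.005, 0.653, 0.757, -0.007]
contact_force: [0.4, -0.2, 0.2]
gripper_width: 0.531
pos [0.4785 0.0829 0.1988] yaw 98.47 F [ 0.4 -0.2  0.2] M [ 0.02 -0.01 -0.02] g 0.531 t 21.45
turn [-0.0168  0.0019 -0.0075] shift_now [0.0005 0.0094 0.0811] shift_after_turn [0.0003 0.008  0.0813]
```

View pics/w15.png

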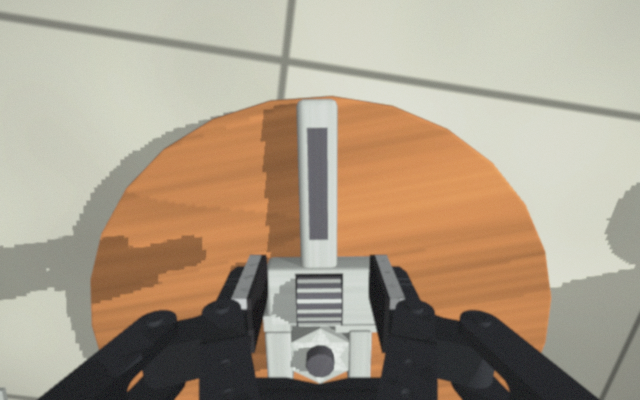

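```bash
python3 -m creep '[[[-0.017,0.002,-0.007,0,0.006,0.0,0.045],[0,0,0,0,0,0.03,0.045],[0,0,0,0,0,0.03,0.045],[0,0,0,0,0,0.01,0.045],[0,0,0,0,0,0,0.045],[0,0,0,0,0,0,0.045]]]' 40
python3 - <<'E'
from h import *
ps=np.radians(8.9); t=np.array([.5733,.0981])-.088*np.array([np.cos(ps),np.sin(ps)])
goto([*t,.1175],98.9)
E
```

```text
t: 22.0
eef_pos: [0.4953, 0.0862, 0.1296]
tool_rot: [0.005, 0.65, 0.76, 0.008]
contact_force: [1.6, 0.3, 0.1]
gripper_width: 0.52
pos [0.4953 0.0862 0.1296] yaw 98.96 F [1.6 0.3 0.1] M [-0.03  0.04 -0.02] g 0.52 t 22.0
turn [ 0.0183 -0.0021  0.001 ] shift_now [-0.0003 -0.0093  0.0119] shift_after_turn [-0.0003 -0.0091  0.0121]
```

```bash
python3 -m creep '[[[0.018,-0.002,0.001,0,-0.009,0.0,0.045],[0,0,0,0,0,0.004,0.045],[0,0,0,0,0,0.003,0.045],[0,0,0,0,0,0,0.045],[0,0,0,0,0,0,0.045]]]' 40
python3 - <<'E'
from h import *
ps=np.radians(8.9); t=np.array([.5733,.0981])-.088*np.array([np.cos(ps),np.sin(ps)])
goto([*t,.1175],98.9)
E
```

```text
t: 22.42
eef_pos: [0.4889, 0.0854, 0.1252]
tool_rot: [0.002, 0.65, 0.76, 0.002]
contact_force: [0.6, 0.3, -0.2]
gripper_width: 0.524
pos [0.4889 0.0854 0.1252] yaw 98.9 F [ 0.6  0.3 -0.2] M [ 0.03 -0.01 -0.01] g 0.524 t 22.4167
turn [ 0.0058 -0.0008 -0.0001] shift_now [-0.0005 -0.0027  0.0077] shift_after_turn [-0.0005 -0.0027  0.0077]
```

```bash
python3 -m creep '[[[0.005,0,0,0,-0.003,0.004,0.045],[0,0,0,0,0,0.002,0.045],[0,0,0,0,0,0,0.045],[0,0,0,0,0,0,0.045]]]' 40
python3 - <<'E'
from h import *
ps=np.radians(8.9); t=np.array([.5733,.0981])-.088*np.array([np.cos(ps),np.sin(ps)])
goto([*t,.1175],98.9)
E
```

```text
t: 22.75
eef_pos: [0.4861, 0.0851, 0.1194]
tool_rot: [0.0, 0.65, 0.76, 0.001]
contact_force: [-0.1, 0.5, -0.4]
gripper_width: 0.528
pos [0.4861 0.0851 0.1194] yaw 98.9 F [-0.1  0.5 -0.4] M [ 0.   -0.04 -0.01] g 0.528 t 22.75
turn [ 0.002  -0.0011 -0.    ] shift_now [-0.0006  0.0002  0.0019] shift_after_turn [-0.0006  0.0002  0.0019]
```

Now I nudge +x (clockwise) until the trailing finger touches the handle.

```bash
python3 -m creep '[[[0,0,0,0.003,0,0,0.045],[0,0,0,0.003,0,0,0.045],[0,0,0,0,0,0,0.045]]]' 40; python3 -m creep '[[[0,0,0,0.001,0,0,0.045]]]'; python3 -m creep '[[[0,0,0,0.001,0,0,0.045]]]'; python3 -m creep '[[[0,0,0,0.001,0,0,0.045]]]'
```

```text
t: 23.0
eef_pos: [0.4851, 0.0914, 0.1194]
tool_rot: [0.0, 0.65, 0.76, 0.001]
contact_force: [0.1, 0.1, 0.4]
gripper_width: 0.527
t: 23.08
eef_pos: [0.485, 0.0926, 0.1194]
tool_rot: [0.0, 0.65, 0.76, 0.001]
contact_force: [-0.2, 0.1, 0.4]
gripper_width: 0.524
t: 23.17
eef_pos: [0.4849, 0.0939, 0.1195]
tool_rot: [0.0, 0.65, 0.76, 0.001]
contact_force: [0.1, 0.5, -0.4]
gripper_width: 0.527
t: 23.25
eef_pos: [0.4847, 0.0946, 0.1195]
tool_rot: [0.0, 0.65, 0.76, 0.001]
contact_force: [-0.6, -4.0, -0.0]
gripper_width: 0.526
```

```bash
python3 -m creep '[[[0,0,0,0.0005,0,0,0.045]]]'; python3 -m creep '[[[0,0,0,0.0005,0,0,0.045]]]'; python3 -m creep '[[[0,0,0,0.0005,0,0,0.045]]]'
```

```text
t: 23.33
eef_pos: [0.4846, 0.0947, 0.1195]
tool_rot: [0.001, 0.65, 0.76, 0.001]
contact_force: [0.2, -2.0, -0.4]
gripper_width: 0.527
t: 23.42
eef_pos: [0.4846, 0.0948, 0.1195]
tool_rot: [0.001, 0.65, 0.76, 0.001]
contact_force: [0.3, -3.3, 0.0]
gripper_width: 0.525
t: 23.5
eef_pos: [0.4846, 0.0948, 0.1195]
tool_rot: [0.001, 0.651, 0.759, 0.0]
contact_force: [1.1, -2.7, -0.5]
gripper_width: 0.534
```

The wrench holds against a 3 N push without moving, so the jaws are snug with no free play. I start the swing.

```bash
cat > arc.py <<'E'
from h import *
o,r=state(); M=r.as_matrix(); y=np.degrees(np.arctan2(M[1,0],M[0,0])); p=o['eef_pos']
n=np.array([.5733,.0981,p[2]]); c=r.inv().apply(n-p)
# ideal: contact finger keeps handle centre at tool x=-10.5 => nut at tool (-10.5, 88)
print('yaw',y.round(2),'nut in tool mm',(c*1e3).round(1),'ptyaw',np.degrees(np.arctan2(-(p-n)[1],-(p-n)[0])).round(2),'z',p[2].round(4),'F tool',r.inv().apply(o['contact_force']).round(1),'Mz',o['torque'].round(2),'tilt',(r.inv().apply([0,0,-1])).round(4),'t',o['t'])
E
python3 arc.py; python3 -m creep '[[[0,0,0.02,0.0022,0.0003,0,0.045],[0,0,0.03,0.003,0.0003,0,0.045],[0,0,0.03,0.003,0.0003,0,0.045],[0,0,0.03,0.003,0.0003,0,0.045]]]';python3 arc.py
```

```text
yaw 98.83 nut in tool mm [-10.4  88.1   0.2] ptyaw 2.13 z 0.1195 F tool [-2.8  0.7  0.5] Mz [-0.56 -0.15 -0.01] tilt [ 9.e-04 -2.e-03  1.e+00] t 23.5
t: 23.83
eef_pos: [0.4851, 0.1031, 0.1194]
tool_rot: [0.002, 0.695, 0.719, -0.0]
contact_force: [0.9, -4.3, -0.4]
gripper_width: 0.528
yaw 91.88 nut in tool mm [-7.9 88.   0.2] ptyaw -3.26 z 0.1194 F tool [-4.3  0.7  0.4] Mz [-0.94 -0.26  0.06] tilt [ 0.0037 -0.0025  1.    ] t 23.8333
```

```bash
python3 -m creep '[[[0,0,0.02,0.0036,0.0002,0,0.045],[0,0,0.022,0.0034,0.0003,0,0.045],[0,0,0.024,0.0034,0.0003,0,0.045],[0,0,0.024,0.0034,0.0003,0,0.045]]]';python3 arc.py
```

```text
t: 24.17
eef_pos: [0.4861, 0.1133, 0.1192]
tool_rot: [0.004, 0.732, 0.682, -0.003]
contact_force: [0.4, -4.6, 1.6]
gripper_width: 0.532
yaw 85.97 nut in tool mm [-9.  88.   0.2] ptyaw -9.86 z 0.1192 F tool [-4.5  0.7 -1.5] Mz [-1.18 -0.12  0.07] tilt [ 0.0086 -0.0018  1.    ] t 24.1667
```

```bash
python3 -m creep '[[[0,0.003,0.024,0.0034,0.0003,-0.0002,0.045],[0,0.003,0.024,0.0034,0.0003,-0.0002,0.045],[0,0.003,0.024,0.0034,0.0003,-0.0002,0.045],[0,0.003,0.024,0.0034,0.0003,-0.0002,0.045],[0,0.003,0.024,0.0034,0.0003,-0.0002,0.045],[0,0.003,0.024,0.0034,0.0003,-0.0002,0.045]]]';python3 arc.py
```

```text
t: 24.67
eef_pos: [0.4901, 0.1313, 0.1197]
tool_rot: [-0.002, 0.784, 0.62, 0.002]
contact_force: [0.1, -5.1, -1.9]
gripper_width: 0.525
yaw 76.69 nut in tool mm [-13.2  88.6  -0.1] ptyaw -21.77 z 0.1197 F tool [-5.   1.3  1.9] Mz [-1.05 -0.18 -0.02] tilt [-6.2e-03  1.0e-04  1.0e+00] t 24.6667
```

```bash
python3 -m creep '[[[0,-0.003,0.034,0.0029,0.0003,0,0.045],[0,-0.002,0.034,0.0029,0.0004,0,0.045],[0,-0.001,0.032,0.0029,0.0004,0,0.045],[0,0,0.03,0.0029,0.0004,0,0.045]]]';python3 arc.py
```

```text
t: 25.0
eef_pos: [0.4952, 0.1414, 0.1195]
tool_rot: [0.0, 0.827, 0.563, -0.001]
contact_force: [-1.1, -6.9, 2.0]
gripper_width: 0.53
yaw 68.47 nut in tool mm [-11.6  88.5   0. ] ptyaw -29.02 z 0.1195 F tool [-6.8  1.5 -2. ] Mz [-1.62  0.07  0.03] tilt [1.2e-03 1.0e-04 1.0e+00] t 25.0
```

```bash
python3 -m creep '[[[0,0,0,0,0,0,0.045]]]';python3 arc.py; python3 -m creep '[[[0,0,0.012,0.001,0,0,0.045]]]';python3 arc.py; python3 -m creep '[[[0,0,0.012,0.0012,0,0,0.045]]]';python3 arc.py; python3 -c "
from h import *
c=cam('side');save('s16',cv2.resize(c['color'][130:230,250:380],None,fx=6,fy=6,interpolation=cv2.INTER_CUBIC))
c=cam('wrist');save('w16',c['color'])"
```

```text
t: 25.08
eef_pos: [0.4954, 0.1418, 0.1195]
tool_rot: [0.0, 0.828, 0.561, -0.001]
contact_force: [0.1, -3.0, 0.1]
gripper_width: 0.522
yaw 68.31 nut in tool mm [-11.8  88.6   0. ] ptyaw -29.28 z 0.1195 F tool [-2.7  1.1 -0.1] Mz [-0.61 -0.14 -0.02] tilt [1.2e-03 1.0e-04 1.0e+00] t 25.0833
t: 25.17
eef_pos: [0.4958, 0.1425, 0.1195]
tool_rot: [0.001, 0.831, 0.556, -0.001]
contact_force: [0.9, -6.0, 0.3]
gripper_width: 0.525
yaw 67.54 nut in tool mm [-11.4  88.5   0. ] ptyaw -29.81 z 0.1195 F tool [-5.2  3.1 -0.3] Mz [-1.16 -0.24  0.12] tilt [ 1.6e-03 -2.0e-04  1.0e+00] t 25.1667
t: 25.25
eef_pos: [0.4964, 0.1434, 0.1195]
tool_rot: [0.001, 0.835, 0.55, -0.001]
contact_force: [1.0, -5.2, 0.4]
gripper_width: 0.529
yaw 66.75 nut in tool mm [-11.3  88.6   0.1] ptyaw -30.51 z 0.1195 F tool [-4.4  3.  -0.4] Mz [-1.19 -0.13  0.1 ] tilt [ 1.8e-03 -4.0e-04  1.0e+00] t 25.25
```

View pics/s16.png

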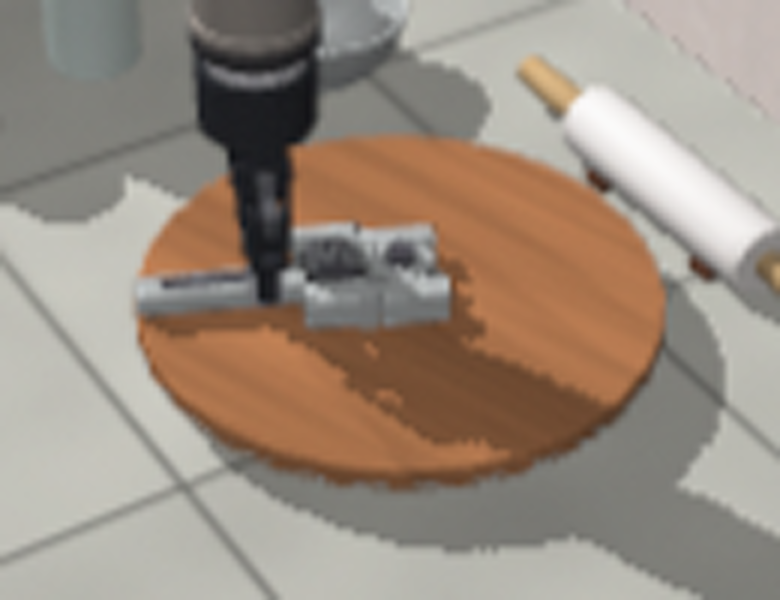

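View pics/w16.png

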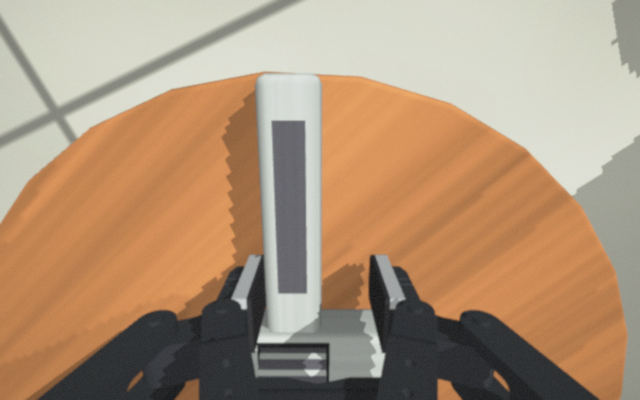

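Still advancing, with the handle flush against the trailing pad. I continue in smaller rows.

```bash
python3 -m creep '[[[0,0,0.016,0.0016,0.0002,0,0.045],[0,0,0.016,0.0016,0.0002,0,0.045],[0,0,0.016,0.0016,0.0002,0,0.045],[0,0,0.016,0.0016,0.0002,0,0.045]]]';python3 arc.py;  python3 -m creep '[[[0,0,0.014,0.0016,0.0002,0,0.045],[0,0,0.014,0.0016,0.0002,0,0.045],[0,0,0.014,0.0016,0.0002,0,0.045]]]';python3 arc.py
```

```text
t: 25.68
eef_pos: [0.4993, 0.1475, 0.1194]
tool_rot: [0.001, 0.854, 0.52, -0.002]
contact_force: [-0.5, -6.3, 1.7]
gripper_width: 0.527
yaw 62.72 nut in tool mm [-10.   88.4   0. ] ptyaw -33.73 z 0.1194 F tool [-5.8  2.5 -1.7] Mz [-1.26  0.06  0.14] tilt [4.1e-03 2.0e-04 1.0e+00] t 25.6833
t: 25.93
eef_pos: [0.5014, 0.15, 0.1193]
tool_rot: [0.001, 0.866, 0.5, -0.003]
contact_force: [0.4, -7.1, 2.7]
gripper_width: 0.527
yaw 59.99 nut in tool mm [-9.  88.2 -0. ] ptyaw -35.83 z 0.1193 F tool [-6.   3.9 -2.7] Mz [-1.37  0.13  0.11] tilt [0.0069 0.001  1.    ] t 25.9333
```

```bash
python3 -m creep '[[[0,0.002,0.004,0.0012,0,-0.0001,0.045],[0,0.002,0.006,0.0012,0,-0.0001,0.045],[0,0.002,0.008,0.0012,0,-0.0001,0.045]]]';python3 arc.py;  python3 -m creep '[[[0,0.001,0.008,0.0012,0,0,0.045],[0,0,0.008,0.0012,0,0,0.045],[0,0,0.01,0.0012,0,0,0.045]]]';python3 arc.py
```

```text
t: 26.18
eef_pos: [0.5027, 0.1519, 0.1195]
tool_rot: [0.0, 0.872, 0.49, -0.002]
contact_force: [0.7, -5.7, -0.1]
gripper_width: 0.527
yaw 58.71 nut in tool mm [-9.3 88.3 -0.1] ptyaw -37.33 z 0.1195 F tool [-4.5  3.5  0.1] Mz [-1.17 -0.02  0.13] tilt [0.0032 0.0015 1.    ] t 26.1833
t: 26.43
eef_pos: [0.5041, 0.1534, 0.1194]
tool_rot: [0.0, 0.879, 0.477, -0.003]
contact_force: [0.4, -5.8, 1.6]
gripper_width: 0.53
yaw 56.96 nut in tool mm [-8.6 88.2 -0.1] ptyaw -38.59 z 0.1194 F tool [-4.7  3.4 -1.5] Mz [-1.38  0.05  0.12] tilt [0.0048 0.0019 1.    ] t 26.4333
```

```bash
python3 -m creep '[[[0,0.002,0.004,0.0014,-0.0003,0,0.045],[0,0.001,0.006,0.0014,-0.0003,0,0.045],[0,0.001,0.008,0.0014,-0.0003,0,0.045]]]';python3 arc.py;  python3 -m creep '[[[0,0.001,0.006,0.0014,-0.0003,0,0.045],[0,0,0.006,0.0014,-0.0003,0,0.045],[0,0,0.008,0.0014,-0.0003,0,0.045]]]';python3 arc.py
```

```text
t: 26.68
eef_pos: [0.5054, 0.1552, 0.1194]
tool_rot: [0.0, 0.884, 0.467, -0.002]
contact_force: [-0.3, -6.1, 0.2]
gripper_width: 0.527
yaw 55.66 nut in tool mm [-8.9 88.3 -0.1] ptyaw -40.07 z 0.1194 F tool [-5.2  3.2 -0.1] Mz [-1.37 -0.1   0.15] tilt [0.0036 0.0014 1.    ] t 26.6833
t: 26.93
eef_pos: [0.507, 0.1573, 0.1194]
tool_rot: [0.001, 0.89, 0.456, -0.002]
contact_force: [1.1, -6.1, 1.7]
gripper_width: 0.525
yaw 54.24 nut in tool mm [-9.3 88.4 -0. ] ptyaw -41.77 z 0.1194 F tool [-4.3  4.4 -1.7] Mz [-1.3  -0.15  0.12] tilt [4.6e-03 6.0e-04 1.0e+00] t 26.9333
```

```bash
python3 -m creep '[[[0,0.001,0.008,0.0014,-0.0003,0,0.045],[0,0.001,0.008,0.0014,-0.0003,0,0.045],[0,0.001,0.008,0.0014,-0.0003,0,0.045]]]';python3 arc.py;  python3 -m creep '[[[0,0.001,0.008,0.0014,-0.0003,0,0.045],[0,0,0.008,0.0014,-0.0003,0,0.045],[0,0,0.008,0.0014,-0.0003,0,0.045]]]';python3 arc.py
```

```text
t: 27.18
eef_pos: [0.5085, 0.1591, 0.1194]
tool_rot: [0.001, 0.896, 0.443, -0.002]
contact_force: [-0.2, -6.8, 3.1]
gripper_width: 0.525
yaw 52.6 nut in tool mm [-9.1 88.5  0.1] ptyaw -43.28 z 0.1194 F tool [-5.5  4.  -3.1] Mz [-1.55  0.03  0.13] tilt [ 4.4e-03 -2.0e-04  1.0e+00] t 27.1833
t: 27.43
eef_pos: [0.51, 0.1604, 0.1194]
tool_rot: [0.002, 0.903, 0.43, -0.003]
contact_force: [1.4, -6.4, 1.5]
gripper_width: 0.529
yaw 50.93 nut in tool mm [-8.4 88.4  0.1] ptyaw -44.51 z 0.1194 F tool [-4.1  5.2 -1.4] Mz [-1.44 -0.02  0.17] tilt [ 6.9e-03 -8.0e-04  1.0e+00] t 27.4333
```

```bash
python3 -m creep '[[[0,0.002,0.004,0.0014,0.0006,0,0.045],[0,0.001,0.006,0.0014,0.0006,0,0.045],[0,0.001,0.006,0.0014,0.0006,0,0.045]]]';python3 arc.py;  python3 -m creep '[[[0,0.001,0.006,0.0014,0.0004,0,0.045],[0,0,0.006,0.0014,0.0004,0,0.045]]]';python3 arc.py
```

```text
t: 27.68
eef_pos: [0.5107, 0.1602, 0.1189]
tool_rot: [0.001, 0.907, 0.421, -0.006]
contact_force: [-2.7, -5.7, 5.5]
gripper_width: 0.527
yaw 49.78 nut in tool mm [-7.  87.9 -0.2] ptyaw -44.79 z 0.1189 F tool [-6.2  1.6 -5.4] Mz [-1.45  0.77  0.19] tilt [0.011  0.0034 0.9999] t 27.6833
t: 27.85
eef_pos: [0.5112, 0.16, 0.1187]
tool_rot: [0.001, 0.91, 0.414, -0.008]
contact_force: [-2.2, -6.9, 5.5]
gripper_width: 0.527
yaw 48.92 nut in tool mm [-5.9 87.5 -0.4] ptyaw -44.91 z 0.1187 F tool [-6.7  2.8 -5.4] Mz [-1.48  0.66  0.12] tilt [0.0152 0.0056 0.9999] t 27.85
```

The advance has stalled at ~47° total swing with force holding at ~6 N, which looks like the stop. I back off, lift and inspect.

```bash
python3 -m creep '[[[0,0,-0.02,-0.004,0,-0.001,0.045],[0.006,0.015,0,-0.004,0,-0.002,0.045],[0,0,0,0,0,-0.02,0.045],[0,0,0,0,0,-0.035,0.045],[0,0,0,0,0,-0.035,0.045],[0,0,0,0,0,-0.01,0.045],[0,0,0,0,0,0,0.045]]]'
python3 -c "
from h import *
ps=np.radians(-42); t=np.array([.5733,.0981])+.025*np.array([np.cos(ps),np.sin(ps)])
goto([*t,.228],48)"
```

```text
t: 28.43
eef_pos: [0.5042, 0.1586, 0.2253]
tool_rot: [-0.011, 0.905, 0.425, -0.0]
contact_force: [0.5, 0.3, 0.0]
gripper_width: 0.525
pos [0.5042 0.1586 0.2253] yaw 50.33 F [0.5 0.3 0. ] M [ 0.01 -0.02  0.05] g 0.525 t 28.4333
turn [-0.0207 -0.0082  0.0408] shift_now [-0.0034  0.1168 -0.0051] shift_after_turn [ 0.0013  0.1169 -0.0027]
```

```bash
python3 -m creep '[[[-0.02,-0.008,0.04,0,0.025,0,0],[0,0,0,0,0.035,0,0],[0,0,0,0,0.035,0,0],[0,0,0,0,0.022,0,0],[0,0,0,0,0,0,0],[0,0,0,0,0,0,0]]]'; sed -i 's/\[.55,.094,.064\]/[.56,.11,.064]/' jaw.py; python3 jaw.py w17
```

```text
t: 28.93
eef_pos: [0.5929, 0.0848, 0.2206]
tool_rot: [-0.005, 0.912, 0.411, 0.002]
contact_force: [0.4, 0.9, -0.3]
gripper_width: -0.002
[312 151]
crop origin 222 76
pos [0.5926 0.0847 0.2205] yaw 48.5 F [ 0.1 -0.5 -0.5] M [-0.1   0.01 -0.02] g 0.001 t 28.9833
turn [-0.0028 -0.0095 -0.8603] shift_now [-0.0498 -0.0795 -0.0093] shift_after_turn [ 0.0277 -0.0897 -0.0095]
```

View pics/w17.png

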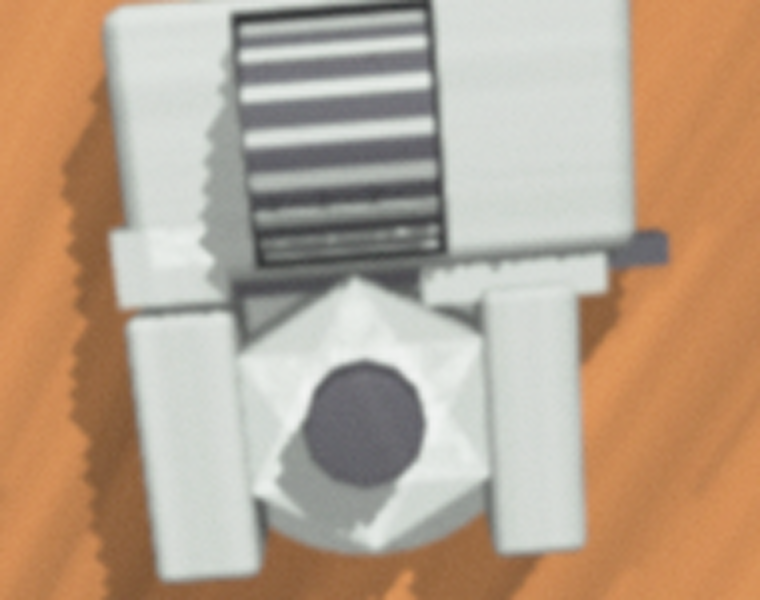

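```bash
cat > meas.py <<'E'
from h import *
def run(x0,y0,corners,jl,jr):
    c=cam('wrist'); f=lambda p,z=.064: ray(c,x0+p[0]/4,y0+p[1]/4,z)[:2]
    d=np.array([f(p) for p in corners]); m=d.mean(0); d=d-m
    a=np.array([np.degrees(np.arctan2(k[1],k[0])) for k in d]); ny=np.degrees(np.angle(np.exp(6j*np.radians(a)).mean()))/6
    yl=[f(p) for p in jl]; yr=[f(p) for p in jr]
    Y=lambda a,b:np.degrees(np.arctan2(*(b-a)[::-1]))
    ps=np.radians((Y(*yl)+Y(*yr))/2); ex=np.array([np.cos(ps),np.sin(ps)]);ey=np.array([-ex[1],ex[0]])
    print('nut',m,'nut yaw mod60',ny,'jaws yaw',Y(*yl),Y(*yr),'faces y mm',[(q-m)@ey*1e3 for q in yl+yr], 'R',np.hypot(*d.T)*1e3)
E
python3 -c "
from meas import *
run(222,76,[(354,278),(483,338),(490,475),(374,550),(257,490),(239,355)],[(236,320),(262,570)],[(485,300),(495,550)])"
```

```text
nut [0.57423921 0.09755416] nut yaw mod60 22.585785270194922 jaws yaw -37.29924505107239 -37.96082688901806 faces y mm [np.float64(-19.963741700562796), np.float64(-19.714536398178797), np.float64(20.535039969503412), np.float64(20.287898976044726)] R [22.92490709 23.14403587 23.09833757 23.4358233  22.38285552 23.19109085]
```

The nut has turned 45° (7.6° to −37.4°) and the jaws still measure 40.2 mm over the flats. The stall could partly have been the tool tilting, so I re-test with a clean, level push.

```bash
python3 -m creep '[[[-0.003,-0.009,-0.05,0,-0.03,0,0.045],[0,0,0,0,-0.037,0,0.045],[0,0,0,0,-0.037,0.01,0.045],[0,0,0,0,-0.01,0.01,0.045],[0,0,0,0,0,0.0,0.045],[0,0,0,0,0,0,0.045]]]' 40
cat > hd.py <<'E'
from h import *
ps=np.radians(-37.6); t=np.array([.5738,.0978])-.088*np.array([np.cos(ps),np.sin(ps)])
goto([*t,.1195],52.4)
E
python3 hd.py
```

```text
t: 29.53
eef_pos: [0.4948, 0.1655, 0.1988]
tool_rot: [-0.003, 0.899, 0.439, -0.002]
contact_force: [0.5, 0.0, -0.6]
gripper_width: 0.526
pos [0.4948 0.1655 0.1988] yaw 52.08 F [ 0.5  0.  -0.6] M [-0.04 -0.05  0.02] g 0.526 t 29.5333
turn [-0.0076  0.0013 -0.0057] shift_now [-0.0052  0.0166  0.0792] shift_after_turn [-0.0054  0.0159  0.0793]
```

```bash
python3 -m creep '[[[-0.008,0.001,-0.005,-0.005,0.008,0.0,0.045],[0,0,0,0,0,0.03,0.045],[0,0,0,0,0,0.025,0.045],[0,0,0,0,0,0,0.045],[0,0,0,0,0,0,0.045]]]' 40
python3 hd.py
```

```text
t: 29.95
eef_pos: [0.5042, 0.153, 0.146]
tool_rot: [0.002, 0.898, 0.441, 0.005]
contact_force: [1.4, 1.2, 0.6]
gripper_width: 0.529
pos [0.5042 0.153  0.146 ] yaw 52.28 F [1.4 1.2 0.6] M [ 0.02 -0.01  0.03] g 0.529 t 29.95
turn [ 0.0079 -0.0068 -0.0021] shift_now [-0.0014  0.0006  0.0265] shift_after_turn [-0.0012  0.0008  0.0265]
```

```bash
python3 -m creep '[[[0.008,-0.007,-0.002,-0.001,0.0,0.01,0.045],[0,0,0,0,-0.001,0.01,0.045],[0,0,0,0,-0.001,0.004,0.045],[0,0,0,0,0,0,0.045],[0,0,0,0,0,0,0.045]]]' 40
python3 hd.py
```

```text
t: 30.37
eef_pos: [0.5057, 0.1514, 0.1235]
tool_rot: [0.001, 0.898, 0.44, 0.002]
contact_force: [-1.1, 0.1, 0.0]
gripper_width: 0.524
pos [0.5057 0.1514 0.1235] yaw 52.18 F [-1.1  0.1  0. ] M [-0.05 -0.02 -0.02] g 0.524 t 30.3667
turn [ 0.003  -0.0036 -0.0038] shift_now [-0.0009 -0.0013  0.004 ] shift_after_turn [-0.0009 -0.0013  0.004 ]
```

```bash
python3 -m creep '[[[0.003,-0.003,-0.003,0.003,-0.001,0.003,0.045],[0,0,0,0.003,0,0,0.045],[0,0,0,0,0,0,0.045]]]' 40;python3 arc.py; python3 -m creep '[[[0,0,0,0.001,0,0,0.045]]]'; python3 arc.py; python3 -m creep '[[[0,0,0,0.001,0,0,0.045]]]'; python3 arc.py
```

```text
t: 30.62
eef_pos: [0.5092, 0.1577, 0.1211]
tool_rot: [-0.0, 0.897, 0.441, 0.001]
contact_force: [0.6, 0.8, 0.1]
gripper_width: 0.525
yaw 52.39 nut in tool mm [-8.1 87.1 -0. ] ptyaw -42.91 z 0.1211 F tool [ 1.   0.  -0.1] Mz [-0.   -0.08 -0.02] tilt [-1.7e-03 -1.0e-04  1.0e+00] t 30.6167
t: 30.7
eef_pos: [0.5099, 0.1587, 0.1212]
tool_rot: [-0.0, 0.897, 0.442, 0.001]
contact_force: [0.1, -0.4, 0.2]
gripper_width: 0.525
yaw 52.42 nut in tool mm [-9.4 87.2 -0. ] ptyaw -43.72 z 0.1212 F tool [-0.3  0.3 -0.2] Mz [ 0.03  0.03 -0.03] tilt [-1.8e-03 -2.0e-04  1.0e+00] t 30.7
t: 30.78
eef_pos: [0.5106, 0.1598, 0.1213]
tool_rot: [-0.0, 0.897, 0.442, 0.001]
contact_force: [-1.8, -3.0, 0.4]
gripper_width: 0.528
yaw 52.44 nut in tool mm [-10.7  87.3  -0. ] ptyaw -44.53 z 0.1213 F tool [-3.5  0.4 -0.4] Mz [-0.77  0.38  0.07] tilt [-1.9e-03 -2.0e-04  1.0e+00] t 30.7833
```

```bash
python3 -m creep '[[[0,0,0.003,0.0008,0,0,0.045]]]' >/dev/null; python3 arc.py; python3 -m creep '[[[0,0,0.003,0.001,0,0,0.045]]]'>/dev/null; python3 arc.py;  python3 -m creep '[[[0,0,0.003,0.001,0,0,0.045]]]'>/dev/null; python3 arc.py
```

```text
yaw 52.25 nut in tool mm [-10.4  87.2  -0. ] ptyaw -44.58 z 0.1213 F tool [-5.5  1.7 -0.8] Mz [-0.89  0.38  0.09] tilt [-4.e-04 -0.e+00  1.e+00] t 30.8667
yaw 52.05 nut in tool mm [-10.2  87.1  -0. ] ptyaw -44.65 z 0.1212 F tool [-4.1  1.3 -2.3] Mz [-0.83  0.51  0.02] tilt [1.3e-03 4.0e-04 1.0e+00] t 30.95
yaw 51.82 nut in tool mm [-10.  87.  -0.] ptyaw -44.71 z 0.1211 F tool [-4.9  0.8 -2.1] Mz [-0.83  0.62  0.05] tilt [3.e-03 7.e-04 1.e+00] t 31.0333
```

A 5 N push gives no motion: the point angle stays at −44.6 to −44.7°, where the nut earlier turned freely at 4–5 N. So the nut is against its stop. I retreat and inspect.

```bash
python3 -m creep '[[[0,0,0,-0.004,0,-0.0005,0.045],[0,0,0,-0.004,0,-0.001,0.045],[0,0,0,0,0,-0.02,0.045],[0,0,0,0,0,-0.035,0.045],[0,0,0,0,0,-0.035,0.045],[0,0,0,0,0,-0.01,0.045],[0,0,0,0,0,0,0.045]]]'
python3 -c "
from h import *
ps=np.radians(-37.6); t=np.array([.5738,.0978])+.025*np.array([np.cos(ps),np.sin(ps)])
goto([*t,.228],52.4)"
```

```text
t: 31.62
eef_pos: [0.5056, 0.1543, 0.226]
tool_rot: [-0.001, 0.899, 0.437, -0.0]
contact_force: [0.5, -0.6, -0.1]
gripper_width: 0.528
pos [0.5056 0.1543 0.226 ] yaw 51.83 F [ 0.5 -0.6 -0.1] M [ 0.01  0.03 -0.01] g 0.528 t 31.6167
turn [-0.0014  0.0004 -0.01  ] shift_now [-0.002   0.1135 -0.0022] shift_after_turn [-0.0032  0.1135 -0.002 ]
```

```bash
python3 -m creep '[[[0,0,-0.01,-0.002,0.025,0,0],[0,0,0,-0.001,0.035,0,0],[0,0,0,0,0.033,0,0],[0,0,0,0,0.02,0,0],[0,0,0,0,0,0,0],[0,0,0,0,0,0,0]]]'; python3 jaw.py w18; python3 -c "
from h import *
c=cam('side');save('s18',cv2.resize(c['color'][110:250,230:420],None,fx=4,fy=4,interpolation=cv2.INTER_CUBIC))"
```

```text
t: 32.12
eef_pos: [0.595, 0.0834, 0.2215]
tool_rot: [-0.002, 0.896, 0.445, 0.001]
contact_force: [-0.2, 0.6, 0.8]
gripper_width: 0.0
[318 146]
crop origin 228 71
pos [0.5947 0.0833 0.2215] yaw 52.84 F [ 0.8 -0.8  0.2] M [ 0.02 -0.02 -0.04] g -0.002 t 32.1667
turn [-0.0023 -0.004  -0.7848] shift_now [-0.0439 -0.0856 -0.0083] shift_after_turn [ 0.0294 -0.0915 -0.0085]
```

View pics/w18.png

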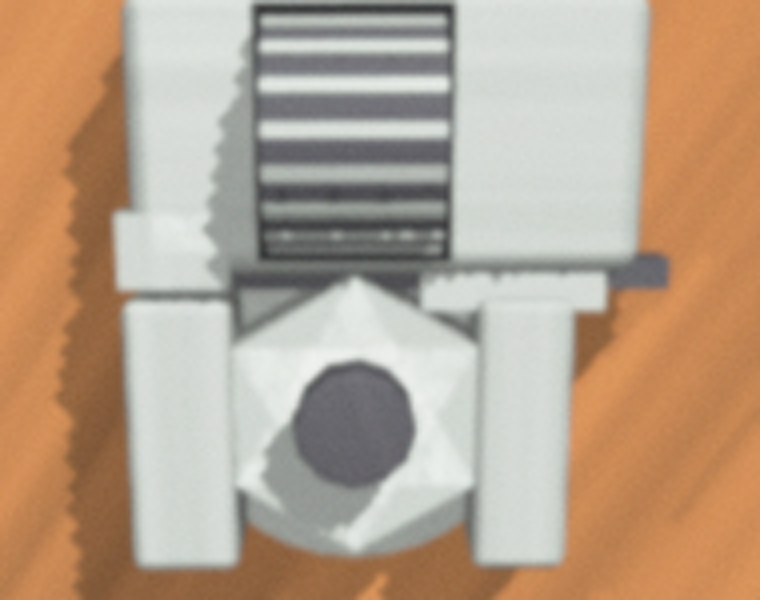

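View pics/s18.png

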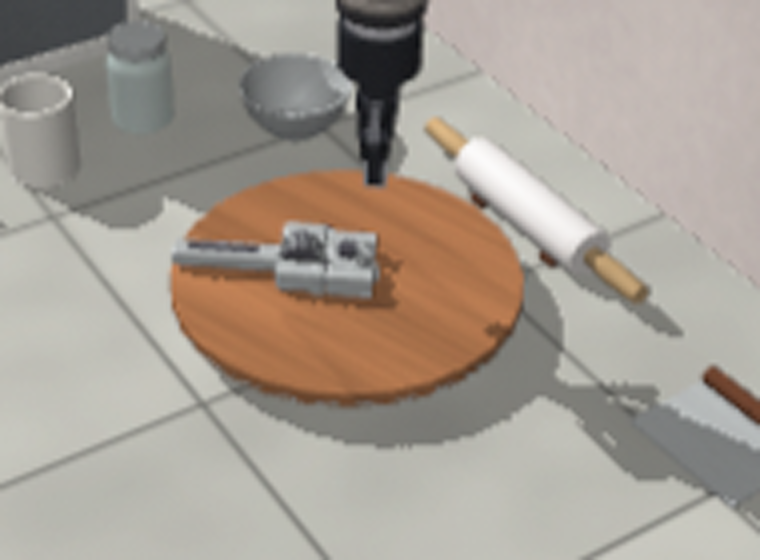

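```bash
python3 -c "
from meas import *
run(228,71,[(354,277),(475,347),(473,485),(352,550),(239,485),(234,347)],[(233,310),(241,560)],[(479,305),(475,560)])
c=cam('wrist');W=depthpts(c);o,_=state()
ps=np.radians(-37.6)
for x in (-170,-130,-90,-60):
    p=np.array([.5738,.0978,.06]); p[:2]+=x*1e-3*np.array([np.cos(ps),np.sin(ps)]); u,v=proj(c,p).astype(int)
    if 3<=v<397: print(x,(np.nanmedian(W[v-3:v+4,u-3:u+4,2])*1e3).round(1))
"
```

```text
nut [0.5735982  0.09821413] nut yaw mod60 22.85958026855754 jaws yaw -36.74640900486251 -36.52795796669096 faces y mm [np.float64(-19.558080998925654), np.float64(-19.63958226925407), np.float64(20.334504628153056), np.float64(20.417577604753667)] R [23.08193534 22.93492859 23.11466526 23.19190495 22.68800375 22.91834125]
-90 62.7
-60 71.3
```

```bash
python3 -c "
from station import hand_in
print(hand_in())"
```

```text
the job is handed in; nothing more can be done
None
```

The wrench lies flat on the deck, snug on the nut and released, and by my checks the nut is fully home. I handed in at about 32 s of the 67 s.

**What I did**
- I took the grey steel wrench, not the orange one, and set it flat on the deck with its open jaws around the nut.
- I rolled the worm in four finger strokes. The drag rose from 4 N to 11 N as the jaws gripped, and the wrench then showed no free play under a 3 N push.
- I swung the handle clockwise about 45° until it stopped advancing, then backed off and lifted clear.

**What the last checks showed**
- **Nut at its stop:** it turned from 7.6° to −37.1°, about 0.78 rad. A second, level push of about 5 N barely moved it, though it had been turning at 4–5.5 N.
- **Jaws still snug:** they measure about 40.0 mm apart on the 40 mm flats, parallel to within about 0.5°.
- **Wrench flat:** it lies flat in the side view, with nothing touching it. The side view shows nothing out of place near the deck; I did not re-measure the other objects.

**What went less well**
- Setting the wrench down, the contact force briefly reached about 74 N, below the 120 N wrist limit. I eased off at once and set it down again.
- The worm press reached 18–23 N for a few moments, above the 6–15 N given.
- The push during the swing peaked at about 7 N.
- The angle at the stop is inferred from the stall and the push-back, because I could not read the nut joint itself.

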